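# Close down the counter-top water boiler

## Robot

A 7-joint arm with a two-finger parallel gripper is mounted at the origin on the work surface. World frame = base frame: x ahead of the robot, y to its left, z up, the work surface at z = 0. Lengths are in m, angles in rad, forces in N, time in s.
With the tool pointing down it reaches from about 0.425 to 0.825 m from the base axis. Payload 3.6 kg.
Tool frame: the origin (TCP) lies midway between the tips of the shut fingers; the grasp point (between the pads) lies 19 mm behind it; z points along the fingers, y is the line along which they close (so a half turn about z gives the same grasp; the last joint's range is limited). The gripper opens to 85 mm and grips with 20 to 120 N. Pads are 22 mm wide; open, the fingers measure 114 mm over their backs; the gripper's body (76 mm by 85 mm) begins 54 mm behind the grasp point. The pads swing forward as they close: fully open they stand 13 mm farther back than shut.
Start: joints at [1.258, 0.615, -0.013, 1.423, 0.008, 1.103, -0.04], TCP at [0.184, -0.623, 0.231] pointing down, gripper open.
Joint ranges: [-3.12, 3.12], [-0.3, 2.06], [-1.34, 1.32], [0.26, 2.42], [-1.36, 4.5], [0.01, 1.98], [-2.84, 2.84]. Speed limits (rad/s): [2.79, 2.79, 3.14, 3.14, 3.14, 3.14, 3.14].

## Interface

Orientations are given as a rotation vector (axis times angle).
In Python, from workcell import r gives the robot as it stands.
- The arm moves only by the tool jog_arm, never from a script. Its argument "steps" is a list of rows, each a list of 3 entries, a list of its own where there are three numbers: the turn, a rotation vector about the tool's x, y, z in units of 8 degrees (1.0 is 8 degrees), then the shift along the tool's x, y, z in units of 50 mm (1.0 is 50 mm), then the finger opening in mm, from 0 to 85.4. A call has 1 to 5 rows; each row is the pose to reach, as a shift and turn from the pose commanded when the call began, along the tool's axes at that moment; what a row does not reach only later rows make up. A row lasts 1/8 s, in which the tool goes at most 62.5 mm and 10.7 degrees, less where a joint would pass 70% of its speed; a pose out of reach is approached as far as the arm can. A call with a gripper value outside its range is refused whole. The fingers move at their own pace and stop on an object; "force" is the grip in N (left out, the last holds). Time passes only in rows, so rows that repeat a pose let the fingers close. It gives the time, the measured TCP pose, the force, the opening and the grip force at its end, in the units of the state.
- r.sense(): the state, without advancing time (a new reading comes with each control period).
- r.read_camera(name): name is "scene" or "top"; returns a dict with "color" (420x560x3 uint8, red, green, blue), "camera_matrix" (3x3 intrinsics, pixels), "dist" ([k1, k2, p1, p2, k3] as OpenCV has them; the pictures are not rectified), "rvec" (rotation vector, rad) and "tvec" (3), from world to camera coordinates, as OpenCV has them. Camera axes: x right, y down, z forward; pixel columns grow to the right and rows downward; lengths in m; the calibration is good to about 2 mm. A picture is of the moment at which its call begins. There is no depth.
- r.sign_off(): hands the job in; it is judged then, once.
The state is a dict: "clock": time; "joint_pos": joint angles; "dq": joint speeds; "joint_efforts": joint torques, N m; "ee_pos": TCP position; "tcp_rot": TCP orientation; "ft_force": force on the tool from outside, world axes, zero at the start; "ft_torque": the same for the moment, N m; "opening": finger opening in m; "grasp_force": force on a finger pad.
Only numpy, scipy, OpenCV 4.12 (cv2) and the standard library are available. Lean on these libraries where they do the work, as an engineer would, in place of code of your own. Each camera call takes 0.05 s, during which the arm holds its last target. There are 200 camera calls.

## Task

Close down the hot-water boiler on the coffee counter for the night: first turn the red power isolator handle fully to off, then shut the water supply valve (blue lever) fully. Then stand all the cups from the drip tray upright on the floor of the blue wash crate, and only after that open the drain valve (yellow lever) fully. Leave the tins, jar, jug and brush where they are.

Things in the scene. Friction and masses are not known exactly. Their poses are not given: they have to be found in the camera images.
- isolator_handle (a joint): red rotary handle of the power isolator, turning about a vertical axis. Value 0 = off (firm stop), 1.571 = on (firm stop); turning it clockwise seen from above switches on, counter-clockwise switches off. At 0 it points to the white mark (isolator's +x), at 1.571 to the green mark (isolator's -y). Stays where left; about 0.3 N m of friction, i.e. some 4 N pushed 75 mm from the axis
- isolator: grey power isolator box, 100 x 100 x 70 mm, fixed to the counter; origin at the centre of its underside, under the handle's axis; z up. Its handle is a straight red bar reaching 105 mm from the axis, 18 mm wide, underside 88 mm and top 104 mm above the counter
- isolator_grip (a point): point on the isolator handle's bar 75 mm from its axis, 96 mm above the counter; its x axis points outwards along the bar
- supply_lever (a joint): blue lever of the water supply ball valve, turning about a vertical axis. Value 0 = shut (lever across the pipe, pointing to the valve's -y), 1.571 = open (lever along the pipe, pointing to the valve's +x); firm stops at both; shuts clockwise seen from above. Stays where left; about 0.3 N m of friction
- supply_valve: brass ball valve in a copper pipe that runs along its x, 120 mm between its two feet, fixed to the counter; origin on the counter under the lever's pivot; z up. Lever: 105 mm long from its pivot, 18 mm wide, 16 mm thick, its underside 88 mm and its top 104 mm above the counter, standing clear over the pipe (pipe top at 61 mm, brass valve body top at 68 mm). 
- supply_grip (a point): point on the blue lever 75 mm from its pivot, 96 mm above the counter; its x axis points outwards along the lever
- drain_lever (a joint): yellow lever of the boiler's drain ball valve, same make as the supply valve: 0 = shut (across the pipe, valve's -y), 1.571 = open (along the pipe, valve's +x); firm stops; opens counter-clockwise seen from above. Stays where left; about 0.3 N m of friction
- drain_valve: brass ball valve in a copper pipe that runs along its x, fixed to the counter; origin on the counter under the lever's pivot; z up. Lever: 105 mm long from its pivot, 18 mm wide, 16 mm thick, its underside 88 mm and its top 104 mm above the counter, standing clear over the pipe (pipe top at 61 mm, brass valve body top at 68 mm). 
- drain_grip (a point): point on the yellow lever 75 mm from its pivot, 96 mm above the counter; its x axis points outwards along the lever
- drip_tray: flat steel drip tray with black slots, 280 (x) x 340 (y) x 6 mm, fixed; origin at the centre of its underside
- wash_crate: open blue plastic wash crate, fixed, outside 312 (x) x 212 (y) x 35 mm high, walls 6 mm, inner floor 6 mm above the counter; origin at the centre of its underside. Empty at the start, room for all the cups
- cup1: empty straight cup without handle, white ceramic, 58 mm outside diameter, 85 mm tall, wall 4 mm, about 180 g; origin at the centre of its underside, z up to the mouth. Four to six cups are present
- cup2: empty straight cup without handle, terracotta ceramic, 58 mm outside diameter, 85 mm tall, wall 4 mm, about 180 g; origin at the centre of its underside, z up to the mouth. Four to six cups are present
- cup3: empty straight cup without handle, white ceramic, 58 mm outside diameter, 85 mm tall, wall 4 mm, about 180 g; origin at the centre of its underside, z up to the mouth. Four to six cups are present
- cup4: empty straight cup without handle, terracotta ceramic, 58 mm outside diameter, 85 mm tall, wall 4 mm, about 180 g; origin at the centre of its underside, z up to the mouth. Four to six cups are present
- cup5: empty straight cup without handle, white ceramic, 58 mm outside diameter, 85 mm tall, wall 4 mm, about 180 g; origin at the centre of its underside, z up to the mouth. Four to six cups are present
- cup6: empty straight cup without handle, terracotta ceramic, 58 mm outside diameter, 85 mm tall, wall 4 mm, about 180 g; origin at the centre of its underside, z up to the mouth. Four to six cups are present
- tin_red: red tea tin 60 x 60 x 70 mm, brass lid; bystander; origin under its centre
- tin_teal: green tea tin 60 x 70 x 70 mm, steel lid; bystander; origin under its centre
- tin_cream: white tea tin 120 x 70 x 60 mm, red lid; bystander; origin under its centre
- sugar_jar: amber jar 64 mm diameter, 110 mm tall; bystander; origin under its centre
- milk_jug: steel milk jug 76 mm diameter, 95 mm tall, handle on its -y side; bystander; origin under its centre
- counter_brush: counter brush 170 mm long lying along its x; bystander; origin under its middle
Mind the look-alikes: they are no part of the job. Leave any purple look-alike of the cup6 alone.

How it is judged:
On the way, in this order (a step that is already met when the one before it is completed fails the run):
1. the isolator is turned fully off (value of joint isolator_handle below 0.12 rad), for 0.2 s.
2. with the power off, the supply valve is shut fully (value of joint each of isolator_handle, supply_lever below 0.12 rad), for 0.2 s.
3. every cup stands upright in the wash crate (all of step 2 and x of cup1 in the frame of wash_crate between -0.132 and 0.132 m and y of cup1 in the frame of wash_crate between -0.083 and 0.083 m and z of each of cup1, cup2, cup3, cup4, cup5, cup6 in the frame of wash_crate below 0.02 m and angle between each of cup1, cup2, cup3, cup4, cup5, cup6's own z axis and vertical below 0.15 rad and linear speed of each of cup1, cup2, cup3, cup4, cup5, cup6 below 0.03 m/s and x of cup2 in the frame of wash_crate between -0.132 and 0.132 m and y of cup2 in the frame of wash_crate between -0.083 and 0.083 m and x of cup3 in the frame of wash_crate between -0.132 and 0.132 m and y of cup3 in the frame of wash_crate between -0.083 and 0.083 m and x of cup4 in the frame of wash_crate between -0.132 and 0.132 m and y of cup4 in the frame of wash_crate between -0.083 and 0.083 m and x of cup5 in the frame of wash_crate between -0.132 and 0.132 m and y of cup5 in the frame of wash_crate between -0.083 and 0.083 m and x of cup6 in the frame of wash_crate between -0.132 and 0.132 m and y of cup6 in the frame of wash_crate between -0.083 and 0.083 m), for 0.3 s.
4. with the cups cleared, the drain valve is opened fully (value of joint drain_lever above 1.45 rad), for 0.2 s.
At the end, for the whole second after the job is handed in: Isolator handle within 0.12 rad of its off stop, supply lever within 0.12 rad of its shut stop, drain lever within 0.12 rad of its open stop (above 1.45), and every cup present standing at rest, upright within 0.15 rad, on the floor of the wash crate (all of step 3 and value of joint drain_lever above 1.45 rad); the robot touches nothing.
It fails at once if a bystander (tin, jar, jug or brush) is pushed more than 50 mm from its place or knocked over (distance of any of tin_red, tin_teal, tin_cream, sugar_jar, milk_jug, counter_brush from where it was at the start of the episode above 0.05 m or angle between any of tin_red, tin_teal, tin_cream, sugar_jar, milk_jug's own z axis and vertical above 0.6 rad).
Of cup1, cup2, cup3, cup4, cup5, cup6 only 4 to 6 are there at a start; the rules pass over those that are not, and their reading is None.
At some moment in a run one of cup1, cup2, cup3, cup4, cup5, cup6 may be knocked a few centimetres aside while the robot is not near it.
It also fails if it takes over 210 s, if anything falls off the work surface, if the arm or the gripper's body presses on something with over 40 N, if the wrist force passes 120 N, or if a joint passes its speed limit or range.

## Working session

There is one attempt and no reset: what is moved stays moved. The work goes in short steps, Python scripts to look and compute and a tool call to move; the robot and the scene stay as the last step left them, time stands still between calls to the robot, and variables do not carry over. Pictures are saved under pics/ and viewed, at most 14 in all, crops included, and the job is handed in when it is done.

Besides the shell and the picture viewer there is one more tool, called after ">>>" as a command line: name --argument value ..., lists and objects as JSON in quotes. jog_arm: Moves the arm, as the interface text tells. Its arguments: {"type":"object","properties":{"steps":{"type":"array","items":{"type":"array"}},"force":{"type":"number"}},"required":["steps"]}

```bash
ls; mkdir -p pics; cat > h.py <<'E'
import numpy as np, cv2
from workcell import r
from scipy.spatial.transform import Rotation as R
def cam(n):
    c=r.read_camera(n); c['K']=np.array(c['camera_matrix'],float); c['dist']=np.array(c['dist'],float)
    c['R']=R.from_rotvec(np.ravel(c['rvec'])).as_matrix(); c['t']=np.ravel(c['tvec']); return c
def ray(c,uv):
    p=cv2.undistortPoints(np.array(uv,float).reshape(-1,1,2),c['K'],c['dist']).reshape(-1,2)
    d=np.c_[p,np.ones(len(p))]@c['R']; return -c['R'].T@c['t'],d
def onz(c,uv,z):
    o,d=ray(c,uv); return o+d*((z-o[2])/d[:,2])[:,None]
def proj(c,P):
    return cv2.projectPoints(np.array(P,float).reshape(-1,1,3),np.ravel(c['rvec']),c['t'],c['K'],c['dist'])[0].reshape(-1,2)
def save(c,f): cv2.imwrite('pics/'+f,c['color'][:,:,::-1])
E
python3 - <<'E'
from h import *
for n in('scene','top'):
    c=cam(n); save(c,n+'0.png'); print(n,-c['R'].T@c['t'],c['R'][2])
s=r.sense(); print(s)
E
```

```text
pics
scene [1.29900091 0.11983633 1.16528756] [-0.59024666 -0.13586729 -0.79570658]
top [ 0.25135257 -0.05393882  1.48696863] [ 0.18521706 -0.00223081 -0.9826951 ]
{'clock': 0.1, 'joint_pos': array([ 1.2575072 ,  0.61583929, -0.01262817,  1.42475756,  0.00807042,
        1.10343316, -0.0403948 ]), 'dq': array([-0.00060576, -0.00296914,  0.00240439, -0.00444969, -0.00045505,
        0.00160928,  0.00024221]), 'joint_efforts': array([ 1.52587058e-03, -4.70391011e+01,  2.60085845e-01, -1.71571684e+01,
        1.00581729e-02,  5.84637179e-03,  7.45806233e-06]), 'ee_pos': array([ 0.18369281, -0.62276782,  0.2302368 ]), 'tcp_rot': array([-3.10699443e+00, -4.48711301e-01,  5.33062912e-04]), 'ft_force': array([-0.22832028, -0.8036642 ,  0.19109033]), 'ft_torque': array([ 0.03938526, -0.02918798,  0.01200638]), 'grasp_force': 0.0, 'opening': 0.0848633108641316}
```

View pics/scene0.png

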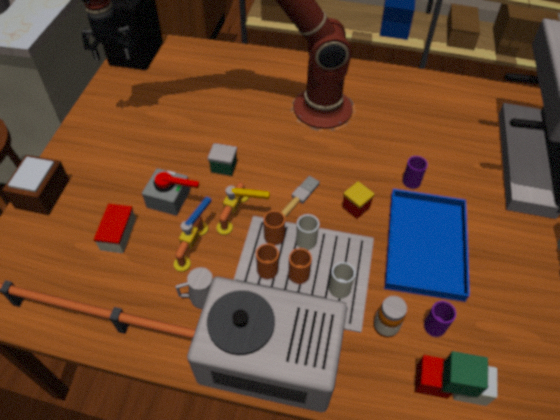

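View pics/top0.png

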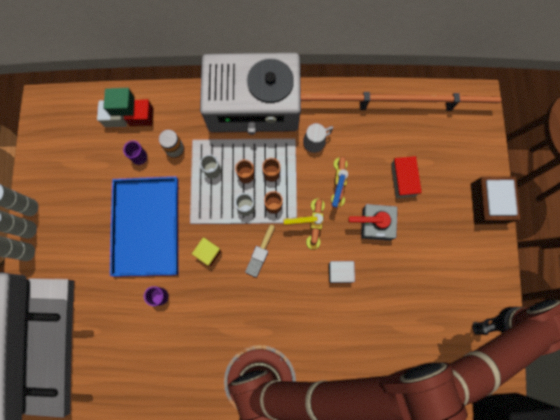

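The scene view shows five cups on the drip tray. Whites are at (307,231) and (342,278); terracottas are at (274,227), (267,261) and (300,265). Two purple look-alikes stand at (415,172) and (440,318). The top view agrees: whites at (210,166) and (246,205), terracottas at (245,171), (271,169) and (273,203), purples at (135,153) and (156,297). Red handle at (370,220), blue lever at (341,188), yellow lever at (300,220). The red tin lids at (407,175) and (115,228) and the horizontal copper pipe could be mistaken for the controls.

```bash
cat > meas.py <<'E'
from h import *
def blob(c,lo,hi,box,minA=15):
    im=cv2.cvtColor(c['color'],cv2.COLOR_RGB2HSV); m=cv2.inRange(im,np.array(lo),np.array(hi))
    k=np.zeros_like(m); x0,y0,x1,y1=box; k[y0:y1,x0:x1]=m[y0:y1,x0:x1]
    return k
if __name__=='__main__':
    c=cam('top')
    cr=c['color'][130:290,100:420]; cv2.imwrite('pics/crop1.png',cv2.resize(cr,None,fx=2.5,fy=2.5,interpolation=cv2.INTER_CUBIC)[:,:,::-1])
    for n,lo,hi,box,z in [('red',(0,190,120),(6,255,255),(340,200,400,240),.104),('blue',(105,120,60),(125,255,255),(325,160,360,215),.104),('yellow',(22,170,120),(34,255,255),(280,205,330,230),.104),('crate',(100,150,40),(125,255,255),(100,170,185,285),.035),('yellowtin',(25,170,100),(34,255,255),(185,230,225,270),.07)]:
        k=blob(c,lo,hi,box); cnt=max(cv2.findContours(k,0,2)[0],key=cv2.contourArea)
        rc=cv2.minAreaRect(cnt); P=onz(c,cv2.boxPoints(rc),z); print(n,np.round(rc[0],1),cv2.contourArea(cnt),'\n',np.round(P[:,:2],4), onz(c,[rc[0]],z).round(4))
    for uv in [(210,166),(245,171),(271,169),(273,203),(246,205)]: print(uv,onz(c,[uv],.085).round(3))
    for uv in [(382,220),(342,176),(318,220)]: print(uv,onz(c,[uv],.104).round(3))
E
python3 meas.py
```

```text
red [368.5 220. ] 264.5 
 [[ 0.5004 -0.2707]
 [ 0.4994 -0.395 ]
 [ 0.4568 -0.3929]
 [ 0.4581 -0.2692]] [[ 0.4786 -0.3317  0.104 ]]
blue [338.1 190.5] 107.0 
 [[ 0.5237 -0.223 ]
 [ 0.6197 -0.2497]
 [ 0.616  -0.2639]
 [ 0.52   -0.237 ]] [[ 0.5695 -0.2433  0.104 ]]
yellow [299.9 219. ] 147.5 
 [[ 0.4923 -0.0775]
 [ 0.499  -0.1737]
 [ 0.4747 -0.175 ]
 [ 0.4681 -0.0791]] [[ 0.4835 -0.1263  0.104 ]]
crate [143.5 226.5] 6072.5 
 [[0.6337 0.4774]
 [0.6308 0.2635]
 [0.3228 0.2543]
 [0.3221 0.4604]] [[0.4746 0.3622 0.035 ]]
yellowtin [209.7 262.1] 0.0 
 [[0.357  0.1474]
 [0.363  0.1445]
 [0.3624 0.1433]
 [0.3564 0.1462]] [[0.3597 0.1454 0.07  ]]
(210, 166) [[0.655 0.148 0.085]]
(245, 171) [[0.638 0.039 0.085]]
(271, 169) [[ 0.643 -0.041  0.085]]
(273, 203) [[ 0.536 -0.046  0.085]]
(246, 205) [[0.531 0.035 0.085]]
(382, 220) [[ 0.478 -0.373  0.104]]
(342, 176) [[ 0.615 -0.257  0.104]]
(318, 220) [[ 0.48  -0.18   0.104]]
```

View pics/crop1.png

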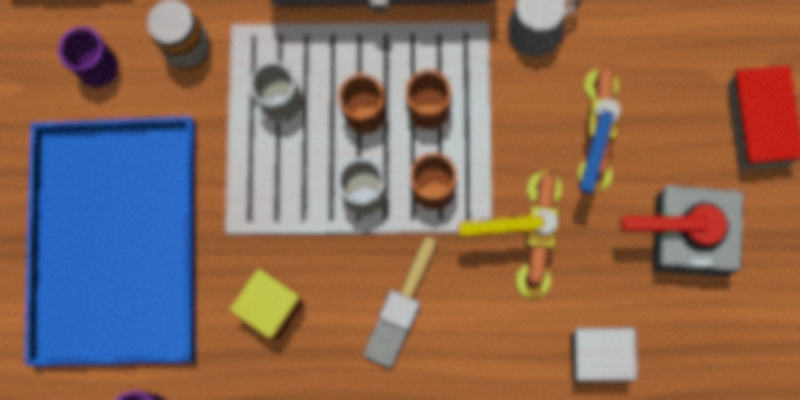

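```bash
cat > go.py <<'E'
# go.py x y z [yaw_deg]: turn/shift (jog units) from now to each target; tool x=+Y,y=+X,z=-Z turned by yaw about world z
import sys; from h import *
s=r.sense(); Rt=R.from_rotvec(s['tcp_rot'])
print('t',round(s['clock'],2),'tcp',s['ee_pos'].round(4),'j',s['joint_pos'].round(2),'F',s['ft_force'].round(1),'op',round(s['opening'],3))
O=R.from_matrix(np.array([[0,1,0],[1,0,0],[0,0,-1.]]))
for a in sys.argv[1:]:
    v=[float(q) for q in a.split(',')]; yaw=v[3] if len(v)>3 else 0
    d=Rt.inv()*(R.from_euler('z',yaw,degrees=True)*O)
    print(a,'turn',(np.degrees(d.as_rotvec())/8).round(2),'shift',(Rt.inv().apply(np.array(v[:3])-s['ee_pos'])/.05).round(2))
E
python3 - <<'E'
from h import *
c=cam('top'); im=cv2.cvtColor(c['color'],cv2.COLOR_RGB2HSV)
def cen(lo,hi,box,z):
    m=cv2.inRange(im,np.array(lo),np.array(hi)); x0,y0,x1,y1=box; k=np.zeros_like(m); k[y0:y1,x0:x1]=m[y0:y1,x0:x1]
    M=cv2.moments(k,True); return onz(c,[(M['m10']/M['m00'],M['m01']/M['m00'])],z)[0].round(4),M['m00']
print('iso box',cen((0,0,60),(180,60,160),(360,200,400,240),.07))
print('red hub',cen((0,190,120),(6,255,255),(375,208,395,232),.11))
print('bluehub',cen((0,0,140),(180,60,255),(336,165,350,182),.104))
print('yelhub',cen((0,0,140),(180,60,255),(312,210,326,228),.104))
print('jug top',onz(c,[(317,132)],.095),'boiler front',onz(c,[(250,130)],0.0),onz(c,[(250,112)],.15))
E
python3 go.py 0.525,-0.300,0.2
```

```text
iso box (array([ 0.4797, -0.3755,  0.07  ]), 682.0)
red hub (array([ 0.4776, -0.3706,  0.11  ]), 166.0)
bluehub (array([ 0.6251, -0.2614,  0.104 ]), 44.0)
yelhub (array([ 0.4848, -0.1832,  0.104 ]), 46.0)
jug top [[ 0.75931887 -0.18514926  0.095     ]] boiler front [[0.80262055 0.02898916 0.        ]] [[0.80476026 0.02092666 0.15      ]]
t 0.2 tcp [ 0.1837 -0.623   0.2306] j [ 1.26  0.62 -0.01  1.42  0.01  1.1  -0.04] F [-0.1  0.2  0.6] op 0.085
0.525,-0.300,0.2 turn [-0.01 -0.01 -9.2 ] shift [ 8.37 -4.26  0.62]
```

>>> jog_arm --steps '[[[0, 0, -1.2], [1.1, -0.55, 0], 0], [[0, 0, -2.4], [2.2, -1.1, 0], 0], [[0, 0, -3.6], [3.3, -1.7, 0], 0], [[0, 0, -4.8], [4.4, -2.25, 0], 0], [[0, 0, -6.0], [5.5, -2.8, 0], 0]]'

```text
clock: 0.82
ee_pos: [0.4092, -0.4099, 0.2314]
tcp_rot: [2.653, 1.682, -0.0]
ft_force: [0.8, -1.2, 0.1]
opening: 0.0002
grasp_force: 0.0
```

```bash
python3 go.py 0.525,-0.300,0.2 0.525,-0.300,0.083
```

```text
t 0.82 tcp [ 0.4092 -0.4099  0.2314] j [ 0.91  0.51 -0.26  1.63  0.15  1.02  0.17] F [ 0.8 -1.2  0.1] op 0.0
0.525,-0.300,0.2 turn [ 0.    0.   -3.16] shift [2.98 1.16 0.63]
0.525,-0.300,0.083 turn [ 0.    0.   -3.16] shift [2.98 1.16 2.97]
```

>>> jog_arm --steps '[[[0, 0, -1.05], [1.0, 0.4, 0.2], 0], [[0, 0, -2.1], [2.0, 0.8, 0.4], 0], [[0, 0, -3.16], [2.98, 1.16, 0.63], 0], [[0, 0, -3.16], [2.98, 1.16, 1.8], 0], [[0, 0, -3.16], [2.98, 1.16, 2.97], 0]]'

```text
clock: 1.45
ee_pos: [0.5257, -0.3015, 0.0819]
tcp_rot: [2.224, 2.216, 0.001]
ft_force: [0.0, -1.3, -0.3]
opening: 0.0
grasp_force: 0.0
```

```bash
cat > arc.py <<'E'
# arc.py hx hy th0 th1 n sign [r d0]: pushing finger centres (heading of bar deg from +X, sign=+1 ccw), as shifts in tool O
import sys; from h import *
hx,hy,a,b,n,s=map(float,sys.argv[1:7]); p=r.sense()['ee_pos']; Rt=R.from_rotvec(r.sense()['tcp_rot'])
print(p.round(4))
for t in np.radians(np.linspace(a,b,int(n))):
    u=np.array([np.cos(t),np.sin(t)]); m=s*np.array([-u[1],u[0]])
    d=.009+.0143*abs(m[0])+.011*abs(m[1]); d=min(d,.0235)
    P=np.r_[np.array([hx,hy])+.075*u-d*m,p[2]]
    print(round(np.degrees(t)),P.round(3),(Rt.inv().apply(P-p)/.05).round(2))
E
python3 arc.py .478 -.372 90 190 11 1
```

```text
[ 0.5257 -0.3015  0.0819]
90 [ 0.501 -0.297  0.082] [ 0.09 -0.49 -0.  ]
100 [ 0.488 -0.294  0.082] [ 0.15 -0.75 -0.  ]
110 [ 0.474 -0.293  0.082] [ 0.16 -1.03 -0.  ]
120 [ 0.461 -0.295  0.082] [ 0.12 -1.3  -0.  ]
130 [ 0.448 -0.299  0.082] [ 0.04 -1.56 -0.  ]
140 [ 0.436 -0.306  0.082] [-0.09 -1.8  -0.  ]
150 [ 0.425 -0.314  0.082] [-0.26 -2.02 -0.  ]
160 [ 0.416 -0.324  0.082] [-0.46 -2.2  -0.  ]
170 [ 0.408 -0.337  0.082] [-0.72 -2.35 -0.  ]
180 [ 0.403 -0.352  0.082] [-1.02 -2.45 -0.  ]
190 [ 0.4   -0.363  0.082] [-1.24 -2.5  -0.  ]
```

>>> jog_arm --steps '[[[0, 0, 0], [0.1, -0.5, 0], 0], [[0, 0, 0], [0.15, -0.9, 0], 0], [[0, 0, 0], [0.12, -1.3, 0], 0], [[0, 0, 0], [-0.02, -1.7, 0], 0], [[0, 0, 0], [-0.26, -2.02, 0], 0]]'

```text
clock: 2.08
ee_pos: [0.4272, -0.3139, 0.0837]
tcp_rot: [2.22, 2.214, 0.008]
ft_force: [5.0, 1.1, -1.1]
opening: -0.0
grasp_force: 2.0
```

>>> jog_arm --steps '[[[0, 0, 0], [-0.2, -0.18, 0], 0], [[0, 0, 0], [-0.46, -0.33, 0], 0], [[0, 0, 0], [-0.76, -0.43, 0], 0], [[0, 0, 0], [-0.86, -0.43, 0], 0], [[0, 0, 0], [-0.88, -0.43, 0], 0]]'

```text
clock: 2.7
ee_pos: [0.4033, -0.349, 0.0826]
tcp_rot: [-2.213, -2.214, -0.014]
ft_force: [2.9, 18.2, 7.5]
opening: -0.0001
grasp_force: 9.2
```

```bash
python3 - <<'E'
from h import *
c=cam('scene'); cv2.imwrite('pics/s1.png',cv2.resize(c['color'][120:300,100:400],None,fx=2.5,fy=2.5,interpolation=cv2.INTER_CUBIC)[:,:,::-1]); s=r.sense(); print(s['ee_pos'],s['ft_force'])
c=cam('top'); k=cv2.inRange(cv2.cvtColor(c['color'],cv2.COLOR_RGB2HSV),np.array((0,190,110)),np.array((6,255,255))); k[:200]=0;k[270:]=0;k[:,:340]=0;k[:,420:]=0
print(cv2.minAreaRect(cv2.findNonZero(k)))
E
```

```text
[ 0.40340051 -0.34891832  0.08260123] [ 3.91582645 16.98196095  6.8742789 ]
((380.5, 216.5), (7.0, 11.0), 90.0)
```

View pics/s1.png

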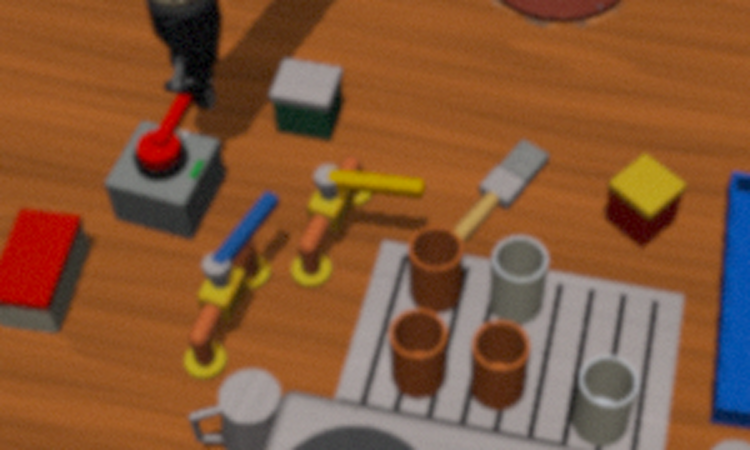

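The handle now points at the white mark, toward the robot, with a firm 17 N stop reaction, so the isolator is off. Next is the blue lever.

>>> jog_arm --steps '[[[0, 0, 0], [0.4, -0.05, 0], 0], [[0, 0, 0], [0.4, -0.05, -1.2], 0], [[0, 0, 0], [0.4, 0.7, -1.2], 0], [[0, 0, 0], [0.8, 1.6, -1.2], 0], [[0, 0, 0], [1.3, 2.65, -1.2], 0]]'

```text
clock: 3.42
ee_pos: [0.5331, -0.2972, 0.1424]
tcp_rot: [-2.232, -2.209, 0.008]
ft_force: [0.6, -0.6, -0.2]
opening: 0.0
grasp_force: 0.0
```

```bash
python3 go.py .541,-.281,.082; python3 arc.py .622 -.26 164 64 11 -1
```

```text
t 3.42 tcp [ 0.5331 -0.2972  0.1424] j [ 0.69  0.67 -0.36  1.64  0.29  0.89  0.2 ] F [ 0.6 -0.6 -0.2] op 0.0
.541,-.281,.082 turn [-0.03  0.02 -0.07] shift [0.33 0.16 1.21]
[ 0.5331 -0.2972  0.1424]
164 [ 0.543 -0.262  0.142] [ 0.71  0.2  -0.  ]
154 [ 0.544 -0.248  0.142] [ 0.98  0.21 -0.  ]
144 [ 0.548 -0.235  0.142] [ 1.25  0.28 -0.  ]
134 [ 0.553 -0.222  0.142] [ 1.5   0.38 -0.01]
124 [ 0.561 -0.211  0.142] [ 1.73  0.53 -0.01]
114 [ 0.57  -0.201  0.142] [ 1.93  0.72 -0.01]
104 [ 0.581 -0.193  0.142] [ 2.1   0.94 -0.01]
94 [ 0.593 -0.187  0.142] [ 2.22  1.18 -0.01]
84 [ 0.606 -0.183  0.142] [ 2.3   1.44 -0.01]
74 [ 0.62  -0.181  0.142] [ 2.33  1.72 -0.01]
64 [ 0.634 -0.182  0.142] [ 2.32  1.99 -0.02]
```

>>> jog_arm --steps '[[[0, 0, 0], [0.2, 0.1, 0.4], 0], [[0, 0, 0], [0.3, 0.15, 1.2], 0], [[0, 0, 0], [0.71, 0.2, 1.2], 0], [[0, 0, 0], [1.0, 0.22, 1.2], 0], [[0, 0, 0], [1.3, 0.3, 1.2], 0]]'

```text
clock: 4.05
ee_pos: [0.5494, -0.2315, 0.084]
tcp_rot: [2.227, 2.211, -0.005]
ft_force: [-0.4, -5.5, -2.2]
opening: 0.0001
grasp_force: 2.5
```

```bash
python3 go.py .541,-.281,.082; python3 arc.py .622 -.26 144 64 9 -1
```

```text
t 4.05 tcp [ 0.5494 -0.2315  0.084 ] j [ 0.56  0.72 -0.32  1.73  0.32  0.74  0.06] F [-0.4 -5.5 -2.2] op 0.0
.541,-.281,.082 turn [-0.    0.03 -0.05] shift [-0.99 -0.16  0.04]
[ 0.5494 -0.2315  0.084 ]
144 [ 0.548 -0.235  0.084] [-0.07 -0.04  0.  ]
134 [ 0.553 -0.222  0.084] [ 0.18  0.07 -0.  ]
124 [ 0.561 -0.211  0.084] [ 0.41  0.22 -0.  ]
114 [ 0.57  -0.201  0.084] [ 0.61  0.41 -0.  ]
104 [ 0.581 -0.193  0.084] [ 0.78  0.63 -0.  ]
94 [ 0.593 -0.187  0.084] [ 0.9   0.87 -0.  ]
84 [ 0.606 -0.183  0.084] [ 0.98  1.13 -0.  ]
74 [ 0.62  -0.181  0.084] [ 1.01  1.41 -0.  ]
64 [ 0.634 -0.182  0.084] [ 1.    1.68 -0.  ]
```

>>> jog_arm --steps '[[[0, 0, 0], [0.25, 0.12, 0], 0], [[0, 0, 0], [0.5, 0.3, 0], 0], [[0, 0, 0], [0.74, 0.6, 0], 0], [[0, 0, 0], [0.88, 0.95, 0], 0], [[0, 0, 0], [0.92, 1.3, 0], 0]]'

```text
clock: 4.68
ee_pos: [0.6106, -0.1845, 0.0842]
tcp_rot: [-2.224, -2.21, 0.016]
ft_force: [-27.8, -3.3, 17.4]
opening: -0.0001
grasp_force: 13.5
```

```bash
python3 arc.py .622 -.26 94 64 4 -1; python3 go.py
```

```text
[ 0.6106 -0.1845  0.0842]
94 [ 0.593 -0.187  0.084] [-0.05 -0.35  0.  ]
84 [ 0.606 -0.183  0.084] [ 0.03 -0.08  0.  ]
74 [ 0.62  -0.181  0.084] [ 0.06  0.19 -0.  ]
64 [ 0.634 -0.182  0.084] [ 0.05  0.46 -0.01]
t 4.67 tcp [ 0.6106 -0.1845  0.0842] j [ 0.44  0.78 -0.32  1.6   0.31  0.83 -0.01] F [-27.8  -3.3  17.4] op -0.0
```

>>> jog_arm --steps '[[[0, 0, 0], [0, -0.5, 0], 0], [[0, 0, 0], [0, -0.7, -1.0], 0], [[0, 0, 0], [-0.5, -1.5, -2.0], 0], [[0, 0, 0], [-1.0, -2.7, -2.5], 0], [[0, 0, 0], [-2.0, -3.6, -2.5], 85]]'

```text
clock: 5.3
ee_pos: [0.4474, -0.2699, 0.2114]
tcp_rot: [2.216, 2.216, 0.006]
ft_force: [1.1, -1.0, 0.2]
opening: 0.0169
grasp_force: 0.0
```

```bash
python3 - <<'E'
from h import *
c=cam('scene'); cv2.imwrite('pics/s2.png',cv2.resize(c['color'][120:320,140:400],None,fx=2.8,fy=2.8,interpolation=cv2.INTER_CUBIC)[:,:,::-1])
save(cam('top'),'t2.png'); print(r.sense()['ee_pos'])
E
```

```text
[ 0.44082263 -0.27795018  0.20937689]
```

View pics/t2.png

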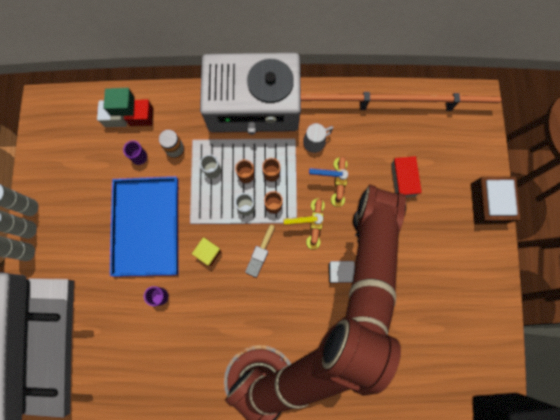

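Top view: the blue lever now lies across its pipe, from (342,175) to (310,172). The five cups are unmoved, and the yellow lever is still across its pipe at (300,220).

```bash
cat > cups.py <<'E'
from h import *
from scipy.optimize import least_squares
ZR=.091
def masks(c):
    im=cv2.cvtColor(c['color'],cv2.COLOR_RGB2HSV); return im
def terra(c,box):
    im=cv2.cvtColor(c['color'],cv2.COLOR_RGB2HSV); m=cv2.inRange(im,np.array((3,140,25)),np.array((14,255,255))); k=np.zeros_like(m); x0,y0,x1,y1=box; k[y0:y1,x0:x1]=m[y0:y1,x0:x1]
    out=[]
    for q in cv2.findContours(k,0,1)[0]:
        A=cv2.contourArea(q)
        if A<120: continue
        h=cv2.convexHull(q)[:,0].astype(float); 
        P=onz(c,cv2.findContours(cv2.drawContours(np.zeros_like(m),[cv2.convexHull(q)],0,255,-1),0,1)[0][0][:,0],ZR)[:,:2]
        o=(-c['R'].T@c['t'])[:2]; g=P.mean(0); n=(g-o)/np.linalg.norm(g-o)
        f=P[(P-g)@n>0.0]
        s=least_squares(lambda v:np.hypot(*(f-v[:2]).T)-.029,g,loss='soft_l1',f_scale=.002)
        out.append((s.x.round(4),A,round(1e3*float(np.sqrt(np.mean(s.fun**2))),1)))
    return out
if __name__=='__main__':
    c=cam('top'); print(terra(c,(188,140,300,225)))
    im=cv2.cvtColor(c['color'],cv2.COLOR_RGB2HSV)
    for v in (150,158,162,166,170,175,180): print(v,im[v,196:226:2].tolist())
E
python3 cups.py; python3 go.py .643,-.041,.2
```

```text
[(array([ 0.5365, -0.0461]), 227.5, 3.6), (array([0.637 , 0.0382]), 247.5, 2.9), (array([ 0.6413, -0.0409]), 239.0, 3.9), (array([ 0.6777, -0.1052]), 122.0, 16.6)]
150 [[8, 5, 199], [10, 4, 199], [0, 2, 153], [15, 3, 153], [10, 4, 199], [10, 4, 200], [10, 4, 200], [15, 3, 169], [15, 4, 126], [0, 1, 191], [10, 4, 201], [30, 1, 200], [60, 1, 186], [15, 4, 127], [75, 3, 183]]
158 [[90, 1, 201], [30, 1, 196], [90, 3, 152], [90, 6, 135], [30, 5, 97], [30, 22, 71], [27, 32, 71], [35, 22, 70], [39, 22, 80], [80, 6, 123], [105, 8, 181], [0, 0, 198], [0, 3, 183], [0, 2, 117], [0, 1, 180]]
162 [[10, 4, 199], [20, 4, 200], [98, 6, 173], [53, 11, 91], [30, 19, 67], [26, 25, 72], [26, 22, 83], [33, 22, 105], [33, 24, 115], [33, 24, 108], [80, 6, 135], [110, 4, 174], [10, 4, 177], [0, 4, 128], [8, 5, 193]]
166 [[50, 4, 203], [60, 1, 196], [100, 9, 177], [83, 9, 115], [30, 24, 85], [30, 24, 138], [30, 24, 158], [30, 24, 159], [32, 26, 159], [30, 18, 160], [45, 6, 163], [60, 5, 101], [30, 6, 122], [15, 4, 123], [0, 1, 192]]
170 [[60, 3, 203], [75, 3, 191], [80, 6, 124], [90, 8, 130], [90, 3, 154], [53, 6, 173], [90, 8, 183], [104, 14, 197], [102, 14, 188], [96, 9, 137], [45, 13, 81], [30, 23, 66], [25, 24, 64], [30, 7, 110], [30, 3, 193]]
175 [[94, 9, 208], [90, 9, 196], [90, 6, 134], [90, 10, 182], [83, 6, 162], [30, 13, 100], [30, 24, 73], [38, 28, 73], [26, 29, 71], [30, 22, 69], [25, 22, 71], [18, 15, 84], [20, 8, 96], [30, 2, 113], [60, 3, 194]]
180 [[60, 1, 202], [90, 1, 186], [75, 4, 120], [75, 3, 179], [75, 3, 177], [150, 4, 125], [0, 7, 112], [20, 9, 82], [15, 6, 92], [10, 7, 113], [174, 11, 114], [20, 7, 115], [0, 4, 115], [60, 2, 121], [45, 3, 195]]
t 5.45 tcp [ 0.444  -0.2745  0.2092] j [ 0.78  0.46 -0.39  1.82  0.22  0.9   0.27] F [0.9 0.4 0.4] op 0.039
.643,-.041,.2 turn [ 0.01  0.03 -0.09] shift [4.72 3.92 0.18]
```

>>> jog_arm --steps '[[[0, 0, 0], [0.9, 0.75, 0.1], 85], [[0, 0, 0], [1.85, 1.55, 0.2], 85], [[0, 0, 0], [2.8, 2.35, 0.5], 85], [[0, 0, 0], [3.75, 3.1, 0.8], 85], [[0, 0, -0.1], [4.68, 3.88, 0.9], 85]]'

```text
clock: 6.08
ee_pos: [0.6426, -0.0339, 0.1623]
tcp_rot: [-2.208, -2.234, -0.003]
ft_force: [0.9, -0.6, -0.1]
opening: 0.0852
grasp_force: 0.0
```

```bash
cat >> cups.py <<'E'
def white(c,box):
    im=cv2.cvtColor(c['color'],cv2.COLOR_RGB2HSV); m=cv2.inRange(im,np.array((20,14,40)),np.array((45,60,200))); k=np.zeros_like(m); x0,y0,x1,y1=box; k[y0:y1,x0:x1]=m[y0:y1,x0:x1]
    out=[]
    for q in cv2.findContours(k,0,1)[0]:
        A=cv2.contourArea(q)
        if A<80: continue
        P=onz(c,q[:,0],ZR)[:,:2]; o=(-c['R'].T@c['t'])[:2]; g=P.mean(0); n=(g-o)/np.linalg.norm(g-o)
        f=P[(P-g)@n>.003]
        s=least_squares(lambda v:np.hypot(*(f-v[:2]).T)-.025,g,loss='soft_l1',f_scale=.002)
        out.append((s.x.round(4),A,round(1e3*float(np.sqrt(np.mean(s.fun**2))),1)))
    return out
E
python3 go.py .6415,-.041,.05; python3 - <<'E'
from cups import *
c=cam('top'); b=(188,140,300,225); print(terra(c,b)); print(white(c,b))
c=cam('scene'); cv2.imwrite('pics/s3.png',cv2.resize(c['color'][150:350,180:420],None,fx=3,fy=3,interpolation=cv2.INTER_CUBIC)[:,:,::-1])
E
```

```text
t 6.08 tcp [ 0.6426 -0.0339  0.1623] j [ 0.23  0.69 -0.36  1.52  0.28  0.98 -0.2 ] F [ 0.9 -0.6 -0.1] op 0.085
.6415,-.041,.05 turn [ 0.01 -0.01  0.09] shift [-0.15 -0.03  2.25]
[(array([ 0.5546, -0.0894]), 758.0, 19.7), (array([0.6372, 0.0395]), 245.5, 2.7), (array([ 0.7123, -0.0601]), 1517.5, 33.0)]
[(array([0.5325, 0.0403]), 93.5, 1.6), (array([0.6573, 0.1467]), 107.5, 2.0)]
```

View pics/s3.png

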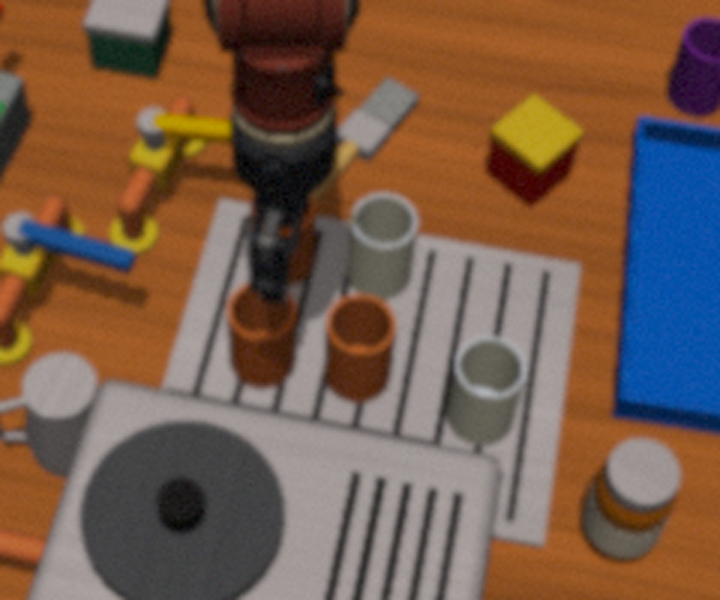

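Scene crop: the open gripper is right above the terracotta cup at crop (262,335), with fingers along world x. The gaps to its neighbours are clear. Descending.

>>> jog_arm --steps '[[[0, 0, 0.09], [-0.12, -0.02, 0.5], 85], [[0, 0, 0.09], [-0.15, -0.03, 1.4], 85], [[0, 0, 0.09], [-0.15, -0.03, 2.25], 85], [[0, 0, 0.09], [-0.15, -0.03, 2.25], 50], [[0, 0, 0.09], [-0.15, -0.03, 2.25], 50]]' --force 35

```text
clock: 6.8
ee_pos: [0.6415, -0.0445, 0.0516]
tcp_rot: [2.223, 2.217, 0.006]
ft_force: [0.1, 0.4, -1.6]
opening: 0.0575
grasp_force: 38.3
```

>>> jog_arm --steps '[[[0, 0, 0], [0, 0, 0], 50], [[0, 0, 0], [0, 0, 0], 50], [[0, 0, 0], [0, 0, -0.8], 50], [[0, 0, 0], [0, 0, -1.8], 50], [[0, 0, 0], [0, 0, -2.6], 50]]'

```text
clock: 7.42
ee_pos: [0.64, -0.046, 0.1819]
tcp_rot: [2.225, 2.217, 0.002]
ft_force: [0.1, -0.7, -3.1]
opening: 0.0577
grasp_force: 38.5
```

```bash
python3 go.py .378,.310,.18 .378,.310,.05; python3 - <<'E'
from h import *
c=cam('scene'); cv2.imwrite('pics/s4.png',cv2.resize(c['color'][120:320,180:420],None,fx=2.5,fy=2.5,interpolation=cv2.INTER_CUBIC)[:,:,::-1])
E
```

```text
t 7.42 tcp [ 0.64   -0.046   0.1819] j [ 0.25  0.67 -0.37  1.51  0.27  1.01 -0.19] F [ 0.1 -0.7 -3.1] op 0.058
.378,.310,.18 turn [ 0.01 -0.   -0.03] shift [ 7.1  -5.27  0.03]
.378,.310,.05 turn [ 0.01 -0.   -0.03] shift [ 7.1  -5.27  2.63]
```

View pics/s4.png

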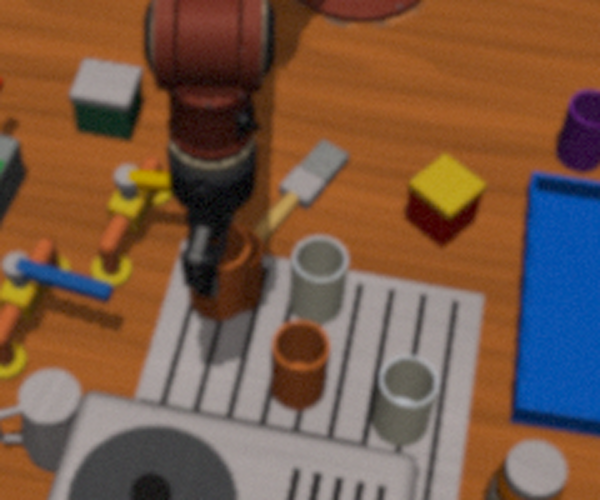

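The cup hangs straight in the gripper at crop (225,270). Carrying it to the crate.

>>> jog_arm --steps '[[[0, 0, 0], [0.7, -0.25, 0], 50], [[0, 0, 0], [1.75, -0.6, 0], 50], [[0, 0, 0], [2.8, -1.0, 0], 50], [[0, 0, 0], [3.85, -1.35, 0], 50], [[0, 0, 0], [4.9, -1.7, 0], 50]]'

```text
clock: 8.1
ee_pos: [0.5547, 0.2007, 0.1795]
tcp_rot: [2.226, 2.217, 0.0]
ft_force: [0.0, -0.1, -1.6]
opening: 0.0575
grasp_force: 38.5
```

>>> jog_arm --steps '[[[0, 0, 0], [1.05, -0.35, 0], 50], [[0, 0, 0], [2.1, -0.7, 0], 50], [[0, 0, 0], [3.15, -1.1, 0], 50], [[0, 0, 0], [4.0, -1.4, 0], 50], [[0, 0, 0], [4.38, -1.54, 0], 50]]'

```text
clock: 8.72
ee_pos: [0.4768, 0.4218, 0.1795]
tcp_rot: [-2.218, -2.221, -0.0]
ft_force: [0.1, 0.2, -1.7]
opening: 0.0573
grasp_force: 38.5
```

```bash
python3 go.py .478,.418,.052; python3 - <<'E'
from h import *
c=cam('top'); k=cv2.inRange(cv2.cvtColor(c['color'],cv2.COLOR_RGB2HSV),np.array((100,150,40)),np.array((125,255,255))); k[:170]=0;k[:,190:]=0;k[:,:100]=0;k[290:]=0
q=cv2.convexHull(cv2.findNonZero(k)); rc=cv2.minAreaRect(q); print(onz(c,cv2.boxPoints(rc),.035).round(3),onz(c,[rc[0]],.035))
E
```

```text
t 8.72 tcp [0.4768 0.4218 0.1795] j [-0.55  0.67 -0.36  1.52  0.26  1.   -0.98] F [ 0.1  0.2 -1.7] op 0.057
.478,.418,.052 turn [-0.01 -0.01  0.01] shift [-0.08  0.03  2.55]
[[0.634 0.477 0.035]
 [0.631 0.263 0.035]
 [0.382 0.256 0.035]
 [0.382 0.463 0.035]] [[0.50500187 0.36352212 0.035     ]]
```

>>> jog_arm --steps '[[[0, 0, 0], [-0.08, 0.03, 0.8], 50], [[0, 0, 0], [-0.08, 0.03, 1.7], 50], [[0, 0, 0], [-0.08, 0.03, 2.3], 50], [[0, 0, 0], [-0.08, 0.03, 2.52], 50], [[0, 0, 0], [-0.08, 0.03, 2.54], 50]]'

```text
clock: 9.4
ee_pos: [0.4823, 0.4133, 0.0526]
tcp_rot: [2.227, 2.214, 0.0]
ft_force: [0.6, 0.4, -1.5]
opening: 0.0572
grasp_force: 37.7
```

```bash
python3 go.py
```

```text
t 9.4 tcp [0.4823 0.4133 0.0526] j [-0.57  0.81 -0.3   1.63  0.33  0.75 -1.03] F [ 0.6  0.4 -1.5] op 0.057
```

>>> jog_arm --steps '[[[0, 0, 0], [0, 0, 0], 75], [[0, 0, 0], [0, 0, 0], 75], [[0, 0, 0], [0, 0, -0.6], 80], [[0, 0, 0], [0, 0, -1.6], 85], [[0, 0, 0], [0, 0, -2.3], 85]]'

```text
clock: 10.02
ee_pos: [0.4815, 0.4156, 0.1708]
tcp_rot: [-2.225, -2.218, -0.007]
ft_force: [0.5, -0.6, 0.2]
opening: 0.0852
grasp_force: 0.0
```

```bash
python3 go.py .637,.039,.17; python3 - <<'E'
from cups import *
c=cam('top'); b=(188,140,300,225); print(terra(c,b)); print(white(c,b)); print(terra(c,(105,170,187,285)))
E
```

```text
t 10.03 tcp [0.4815 0.4156 0.1708] j [-0.54  0.67 -0.35  1.54  0.26  0.97 -0.98] F [ 0.5 -0.6  0.2] op 0.085
.637,.039,.17 turn [ 0.02 -0.02 -0.02] shift [-7.52  3.13  0.  ]
[(array([ 0.5371, -0.0461]), 231.0, 4.0), (array([0.6374, 0.0385]), 242.5, 2.4), (array([ 0.6777, -0.1052]), 123.0, 16.6)]
[(array([0.5327, 0.038 ]), 91.0, 1.6), (array([0.6573, 0.1472]), 111.0, 2.0)]
[(array([0.504 , 0.4458]), 123.0, 6.0), (array([0.54  , 0.4425]), 4525.0, 116.3)]
```

>>> jog_arm --steps '[[[0, 0, 0], [-0.9, 0.6, 0], 85], [[0, 0, 0], [-1.9, 1.25, 0], 85], [[0, 0, 0], [-2.9, 1.9, 0], 85], [[0, 0, 0], [-3.9, 2.55, 0], 85], [[0, 0, 0], [-4.8, 3.15, 0], 85]]'

```text
clock: 10.7
ee_pos: [0.639, 0.1718, 0.1683]
tcp_rot: [2.225, 2.216, 0.002]
ft_force: [0.6, 0.6, 0.1]
opening: 0.085
grasp_force: 0.0
```

>>> jog_arm --steps '[[[0, 0, 0], [-0.57, 0.37, 0], 85], [[0, 0, 0], [-0.57, 0.37, 0.5], 85]]'

```text
clock: 10.95
ee_pos: [0.6602, 0.1405, 0.1447]
tcp_rot: [2.229, 2.204, 0.008]
ft_force: [-0.6, 0.7, -0.1]
opening: 0.085
grasp_force: 0.0
```

```bash
python3 go.py .657,.147,.051; python3 - <<'E'
from h import *
c=cam('scene'); cv2.imwrite('pics/s5.png',cv2.resize(c['color'][150:330,240:520],None,fx=2.8,fy=2.8,interpolation=cv2.INTER_CUBIC)[:,:,::-1])
E
```

```text
t 10.95 tcp [0.6602 0.1405 0.1447] j [-0.05  0.76 -0.35  1.44  0.29  0.99 -0.49] F [-0.6  0.7 -0.1] op 0.085
.657,.147,.051 turn [ 0.06  0.01 -0.08] shift [ 0.13 -0.08  1.87]
```

View pics/s5.png

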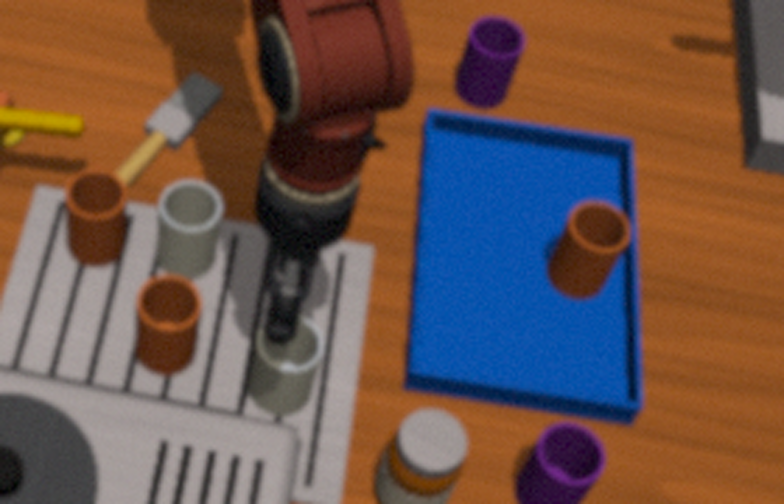

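Scene crop: the placed terracotta cup stands upright in the crate at (590,250), and the gripper straddles the white cup at (287,365).

>>> jog_arm --steps '[[[0, 0, 0], [0.03, 0, 0.5], 85], [[0, 0, 0], [0.03, 0, 1.3], 85], [[0, 0, 0], [0.03, 0, 1.85], 85], [[0, 0, 0], [0.03, 0, 1.87], 50], [[0, 0, 0], [0.03, 0, 1.87], 50]]'

```text
clock: 11.62
ee_pos: [0.6577, 0.1477, 0.0511]
tcp_rot: [2.224, 2.216, 0.006]
ft_force: [0.6, 0.2, -1.3]
opening: 0.0575
grasp_force: 36.8
```

>>> jog_arm --steps '[[[0, 0, 0], [0, 0, 0], 50], [[0, 0, 0], [0, 0, 0], 50], [[0, 0, 0], [0, 0, -0.8], 50], [[0, 0, 0], [0, 0, -1.8], 50], [[0, 0, 0], [0, 0, -2.6], 50]]'

```text
clock: 12.25
ee_pos: [0.6551, 0.147, 0.1802]
tcp_rot: [-2.224, -2.217, 0.001]
ft_force: [1.4, -0.1, -1.1]
opening: 0.0571
grasp_force: 37.8
```

```bash
python3 go.py .578,.418,.18
```

```text
t 12.25 tcp [0.6551 0.147  0.1802] j [-0.05  0.72 -0.37  1.41  0.27  1.06 -0.48] F [ 1.4 -0.1 -1.1] op 0.057
.578,.418,.18 turn [-0.01  0.   -0.02] shift [ 5.42 -1.56  0.01]
```

>>> jog_arm --steps '[[[0, 0, 0], [0.9, -0.25, 0], 50], [[0, 0, 0], [2.0, -0.6, 0], 50], [[0, 0, 0], [3.1, -0.9, 0], 50], [[0, 0, 0], [4.2, -1.2, 0], 50], [[0, 0, 0], [5.1, -1.45, 0], 50]]'

```text
clock: 12.88
ee_pos: [0.5816, 0.4044, 0.178]
tcp_rot: [-2.221, -2.219, 0.005]
ft_force: [0.1, 0.4, -2.3]
opening: 0.0571
grasp_force: 37.7
```

>>> jog_arm --steps '[[[0, 0, 0], [0.32, -0.1, 0], 50], [[0, 0, 0], [0.32, -0.1, 0.8], 50], [[0, 0, 0], [0.32, -0.1, 1.7], 50], [[0, 0, 0], [0.32, -0.1, 2.3], 50], [[0, 0, 0], [0.32, -0.1, 2.5], 50]]'

```text
clock: 13.5
ee_pos: [0.5781, 0.415, 0.0508]
tcp_rot: [2.226, 2.216, -0.013]
ft_force: [-8.3, -9.9, 29.9]
opening: 0.0575
grasp_force: 41.5
```

```bash
python3 go.py .578,.418,.052
```

```text
t 13.5 tcp [0.5781 0.415  0.0508] j [-0.5   0.92 -0.31  1.37  0.32  0.91 -0.9 ] F [-8.3 -9.9 29.9] op 0.058
.578,.418,.052 turn [-0.04  0.04 -0.03] shift [ 0.06 -0.   -0.02]
```

>>> jog_arm --steps '[[[0, 0, 0], [0, 0, -0.04], 75], [[0, 0, 0], [0, 0, -0.04], 75], [[0, 0, 0], [0, 0, -0.6], 80], [[0, 0, 0], [0, 0, -1.6], 85], [[0, 0, 0], [0, 0, -2.3], 85]]'

```text
clock: 14.12
ee_pos: [0.5806, 0.4195, 0.1737]
tcp_rot: [2.225, 2.217, 0.011]
ft_force: [0.6, 0.2, -0.7]
opening: 0.0848
grasp_force: 0.0
```

```bash
python3 go.py .533,.0385,.17; python3 - <<'E'
from cups import *
c=cam('top'); b=(188,140,300,225); print(terra(c,b)); print(white(c,b))
E
```

```text
t 14.12 tcp [0.5806 0.4195 0.1737] j [-0.48  0.79 -0.35  1.27  0.27  1.12 -0.86] F [ 0.6  0.2 -0.7] op 0.085
.533,.0385,.17 turn [ 0.04 -0.03 -0.03] shift [-7.62 -0.92  0.03]
[(array([ 0.5366, -0.0457]), 228.5, 3.8), (array([0.6373, 0.0393]), 245.5, 2.5), (array([ 0.6777, -0.1052]), 122.0, 16.6)]
[(array([0.5319, 0.0396]), 92.0, 1.9)]
```

>>> jog_arm --steps '[[[0, 0, 0], [-0.9, -0.1, 0], 85], [[0, 0, 0], [-2.1, -0.25, 0], 85], [[0, 0, 0], [-3.2, -0.38, 0], 85], [[0, 0, 0], [-4.3, -0.51, 0], 85], [[0, 0, 0], [-5.4, -0.64, 0], 85]]'

```text
clock: 14.8
ee_pos: [0.5471, 0.1469, 0.1705]
tcp_rot: [2.224, 2.216, 0.006]
ft_force: [1.0, 0.2, 0.2]
opening: 0.0852
grasp_force: 0.0
```

>>> jog_arm --steps '[[[0, 0, 0], [-1.1, -0.13, 0], 85], [[0, 0, 0], [-1.9, -0.22, 0], 85], [[0, 0, 0], [-2.16, -0.26, 0.2], 85], [[0, 0, 0], [-2.16, -0.26, 0.4], 85]]'

```text
clock: 15.3
ee_pos: [0.5336, 0.0405, 0.149]
tcp_rot: [2.226, 2.216, 0.003]
ft_force: [-0.6, 0.8, -0.4]
opening: 0.0854
grasp_force: 0.0
```

```bash
python3 go.py .533,.0385,.052; python3 - <<'E'
from h import *
c=cam('scene'); cv2.imwrite('pics/s6.png',cv2.resize(c['color'][150:330,240:520],None,fx=2.8,fy=2.8,interpolation=cv2.INTER_CUBIC)[:,:,::-1])
E
```

```text
t 15.3 tcp [0.5336 0.0405 0.149 ] j [ 0.13  0.56 -0.38  1.85  0.28  0.78 -0.4 ] F [-0.6  0.8 -0.4] op 0.085
.533,.0385,.052 turn [ 0.01 -0.01 -0.03] shift [-0.04 -0.01  1.94]
```

View pics/s6.png

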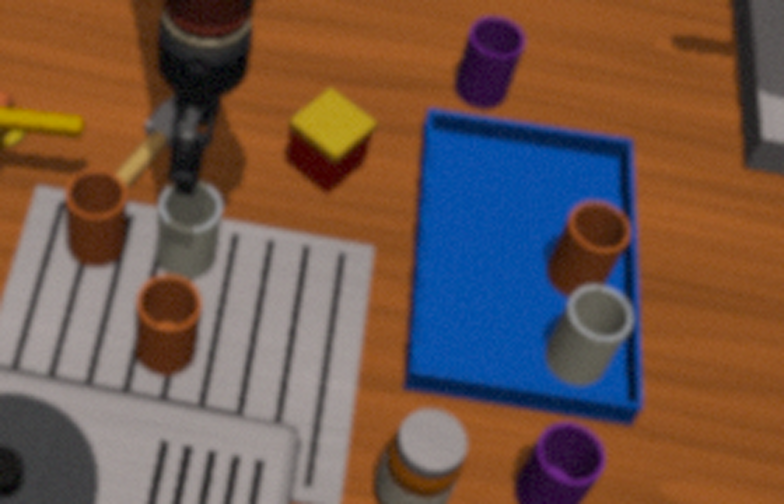

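Scene crop: two cups stand upright in the crate at (590,250) and (590,335). The gripper is over the second white cup at (190,230).

>>> jog_arm --steps '[[[0, 0, 0], [-0.02, 0, 0.6], 85], [[0, 0, 0], [-0.02, 0, 1.4], 85], [[0, 0, 0], [-0.02, 0, 1.93], 85], [[0, 0, 0], [-0.02, 0, 1.94], 50], [[0, 0, 0], [-0.02, 0, 1.94], 50]]'

```text
clock: 15.98
ee_pos: [0.5349, 0.0416, 0.053]
tcp_rot: [2.222, 2.219, 0.006]
ft_force: [0.1, 0.9, -2.1]
opening: 0.0569
grasp_force: 37.6
```

>>> jog_arm --steps '[[[0, 0, 0], [0, 0, 0], 50], [[0, 0, 0], [0, 0, 0], 50], [[0, 0, 0], [0, 0, -0.8], 50], [[0, 0, 0], [0, 0, -1.8], 50], [[0, 0, 0], [0, 0, -2.6], 50]]'

```text
clock: 16.6
ee_pos: [0.5325, 0.0388, 0.1835]
tcp_rot: [2.226, 2.217, -0.001]
ft_force: [0.1, 0.5, -2.6]
opening: 0.0566
grasp_force: 39.0
```

```bash
python3 go.py .378,.418,.18
```

```text
t 16.6 tcp [0.5325 0.0388 0.1835] j [ 0.16  0.52 -0.4   1.81  0.26  0.86 -0.38] F [ 0.1  0.5 -2.6] op 0.057
.378,.418,.18 turn [-0.    0.   -0.03] shift [ 7.57 -3.12  0.07]
```

>>> jog_arm --steps '[[[0, 0, 0], [0.8, -0.33, 0], 50], [[0, 0, 0], [1.8, -0.75, 0], 50], [[0, 0, 0], [2.8, -1.15, 0], 50], [[0, 0, 0], [3.8, -1.55, 0], 50], [[0, 0, 0], [4.8, -1.98, 0], 50]]'

```text
clock: 17.23
ee_pos: [0.4338, 0.2801, 0.1818]
tcp_rot: [2.226, 2.216, -0.002]
ft_force: [0.8, -0.9, -2.8]
opening: 0.0571
grasp_force: 38.9
```

>>> jog_arm --steps '[[[0, 0, 0], [1.0, -0.4, 0], 50], [[0, 0, 0], [1.9, -0.77, 0], 50], [[0, 0, 0], [2.6, -1.08, 0], 50], [[0, 0, 0], [2.77, -1.14, 0.4], 50], [[0, 0, 0], [2.77, -1.14, 0.8], 50]]'

```text
clock: 17.85
ee_pos: [0.3771, 0.4188, 0.1413]
tcp_rot: [-2.223, -2.22, 0.001]
ft_force: [0.2, 0.0, -2.6]
opening: 0.0568
grasp_force: 38.9
```

```bash
python3 go.py .378,.418,.053
```

```text
t 17.85 tcp [0.3771 0.4188 0.1413] j [-0.63  0.61 -0.38  1.78  0.3   0.81 -1.16] F [ 0.2  0.  -2.6] op 0.057
.378,.418,.053 turn [-0.    0.   -0.01] shift [-0.02  0.02  1.77]
```

>>> jog_arm --steps '[[[0, 0, 0], [0, 0, 0.8], 50], [[0, 0, 0], [0, 0, 1.5], 50], [[0, 0, 0], [0, 0, 1.72], 50], [[0, 0, 0], [0, 0, 1.74], 50]]'

```text
clock: 18.35
ee_pos: [0.3783, 0.4181, 0.0548]
tcp_rot: [2.225, 2.217, -0.002]
ft_force: [0.3, 0.1, -2.6]
opening: 0.057
grasp_force: 38.9
```

>>> jog_arm --steps '[[[0, 0, 0], [0, 0, 0], 75], [[0, 0, 0], [0, 0, 0], 75], [[0, 0, 0], [0, 0, -0.6], 80], [[0, 0, 0], [0, 0, -1.6], 85], [[0, 0, 0], [0, 0, -2.3], 85]]'

```text
clock: 18.98
ee_pos: [0.379, 0.4194, 0.1732]
tcp_rot: [-2.225, -2.217, -0.007]
ft_force: [0.4, 0.9, 0.5]
opening: 0.0849
grasp_force: 0.0
```

```bash
python3 go.py .537,-.046,.17; python3 - <<'E'
from cups import *
c=cam('top'); b=(188,140,300,225); print(terra(c,b)); print(white(c,b))
E
```

```text
t 18.98 tcp [0.379  0.4194 0.1732] j [-0.62  0.57 -0.4   1.74  0.28  0.88 -1.14] F [0.4 0.9 0.5] op 0.085
.537,-.046,.17 turn [ 0.02 -0.02 -0.03] shift [-9.3   3.19  0.04]
[(array([ 0.5371, -0.0461]), 230.5, 4.0), (array([0.637 , 0.0382]), 245.0, 2.9), (array([ 0.6777, -0.1052]), 122.0, 16.6)]
[]
```

>>> jog_arm --steps '[[[0, 0, 0], [-0.9, 0.3, 0], 85], [[0, 0, 0], [-2.0, 0.7, 0], 85], [[0, 0, 0], [-3.1, 1.05, 0], 85], [[0, 0, 0], [-4.2, 1.45, 0], 85], [[0, 0, 0], [-5.3, 1.82, 0], 85]]'

```text
clock: 19.65
ee_pos: [0.4696, 0.1515, 0.1709]
tcp_rot: [2.224, 2.216, 0.004]
ft_force: [1.3, 0.4, -0.2]
opening: 0.0853
grasp_force: 0.0
```

>>> jog_arm --steps '[[[0, 0, 0], [-1.1, 0.38, 0], 85], [[0, 0, 0], [-2.2, 0.75, 0], 85], [[0, 0, 0], [-3.3, 1.13, 0], 85], [[0, 0, 0], [-3.98, 1.36, 0], 85], [[0, 0, 0], [-3.98, 1.36, 0.3], 85]]'

```text
clock: 20.27
ee_pos: [0.5377, -0.0505, 0.1559]
tcp_rot: [2.23, 2.205, 0.003]
ft_force: [-0.6, 0.0, -0.1]
opening: 0.0851
grasp_force: 0.0
```

```bash
python3 go.py .537,-.046,.052; python3 - <<'E'
from h import *
c=cam('scene'); cv2.imwrite('pics/s7.png',cv2.resize(c['color'][150:330,200:480],None,fx=2.8,fy=2.8,interpolation=cv2.INTER_CUBIC)[:,:,::-1])
E
```

```text
t 20.27 tcp [ 0.5377 -0.0505  0.1559] j [ 0.31  0.56 -0.4   1.83  0.3   0.8  -0.25] F [-0.6  0.  -0.1] op 0.085
.537,-.046,.052 turn [ 0.03  0.02 -0.08] shift [ 0.09 -0.02  2.08]
```

View pics/s7.png

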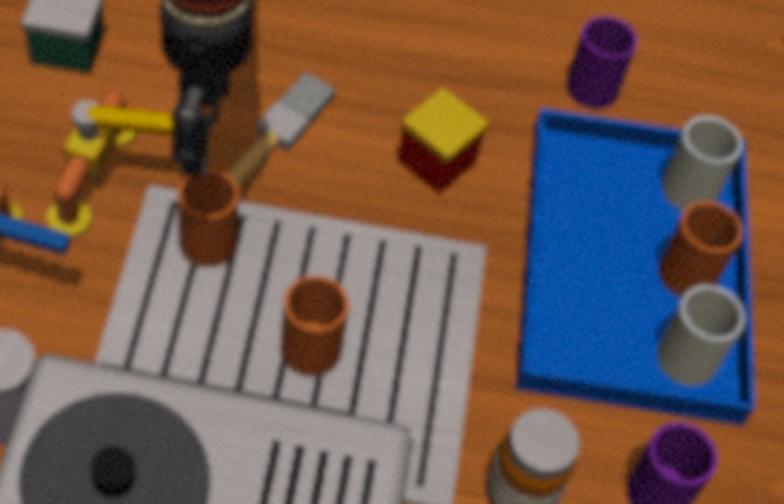

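Scene crop: three cups stand upright in the crate. The gripper is over the terracotta cup at (208,220), and the yellow lever's tip clears the finger by about 20 mm.

>>> jog_arm --steps '[[[0, 0, 0], [0.02, 0, 0.6], 80], [[0, 0, 0], [0.02, 0, 1.5], 78], [[0, 0, 0], [0.02, 0, 2.06], 78], [[0, 0, 0], [0.02, 0, 2.07], 50], [[0, 0, 0], [0.02, 0, 2.07], 50]]'

```text
clock: 20.95
ee_pos: [0.5768, -0.0377, 0.0719]
tcp_rot: [2.174, 2.182, 0.114]
ft_force: [23.9, 0.4, 52.2]
opening: 0.064
grasp_force: 36.3
```

>>> jog_arm --steps '[[[0, 0, 0], [0, 0, 0], 50], [[0, 0, 0], [0, 0, 0], 50], [[0, 0, 0], [0, 0, -0.8], 50], [[0, 0, 0], [0, 0, -1.8], 50], [[0, 0, 0], [0, 0, -2.6], 50]]'

```text
clock: 21.58
ee_pos: [0.5356, -0.0424, 0.1837]
tcp_rot: [2.22, 2.222, 0.003]
ft_force: [0.7, -0.2, -0.8]
opening: 0.0498
grasp_force: 0.0
```

```bash
python3 go.py .42,.315,.18
```

```text
t 21.57 tcp [ 0.5356 -0.0424  0.1837] j [ 0.32  0.53 -0.43  1.81  0.28  0.87 -0.23] F [ 0.7 -0.2 -0.8] op 0.05
.42,.315,.18 turn [ 0.01 -0.01  0.  ] shift [ 7.15 -2.31  0.08]
```

The grasp missed: the finger was blocked. The cup was probably knocked aside just before the descent, so I'll look.

```bash
python3 - <<'E'
from h import *
c=cam('scene'); a=cv2.resize(c['color'][150:330,180:460],None,fx=2.0,fy=2.0,interpolation=cv2.INTER_CUBIC)
t=cam('top'); b=cv2.resize(t['color'][130:260,180:460],None,fx=2.0,fy=2.0,interpolation=cv2.INTER_CUBIC)
cv2.imwrite('pics/s8.png',np.hstack([a[:,:400],cv2.copyMakeBorder(b[:,:380],0,a.shape[0]-b.shape[0],0,0,cv2.BORDER_CONSTANT)])[:,:,::-1])
E
```

```text
(no output)
```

View pics/s8.png

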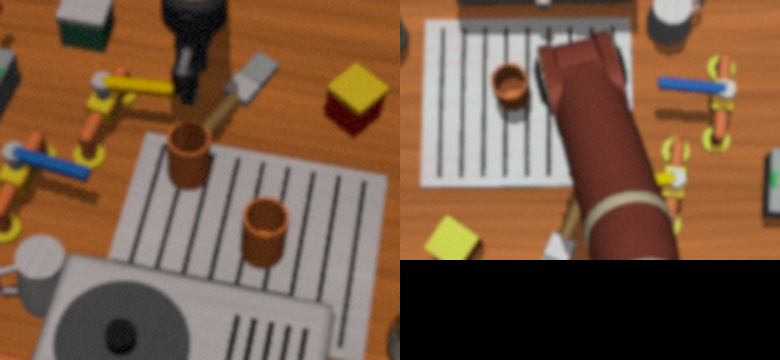

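The left half (scene) shows the cup still upright at (190,155), where it was before. The right half (top) has the arm covering it, with the other terracotta cup at (510,85). I'll cross-check both views numerically.

```bash
python3 - <<'E'
from cups import *
c=cam('scene'); print('manual rim',onz(c,[(275,217.7),(274.5,218)],.091).round(4)); print(terra(c,(240,190,330,300)))
k=cv2.inRange(cv2.cvtColor(c['color'],cv2.COLOR_RGB2HSV),np.array((22,150,110)),np.array((34,255,255))); k[:180]=0;k[205:]=0;k[:,:228]=0;k[:,290:]=0
P=onz(c,cv2.boxPoints(cv2.minAreaRect(cv2.findNonZero(k))),.104); print('yellow',P.round(3))
print('px tcp',proj(c,[r.sense()['ee_pos'],r.sense()['ee_pos']+[-.04,0,.013],r.sense()['ee_pos']+[.04,0,.013]]).round(1))
E
python3 go.py .537,-.042,.052
```

```text
manual rim [[ 0.5466 -0.0449  0.091 ]
 [ 0.5478 -0.046   0.091 ]]
[(array([0.6491, 0.0719]), 566.5, 2.0), (array([ 0.4691, -0.0147]), 2554.0, 64.9)]
yellow [[ 0.488 -0.188  0.104]
 [ 0.466 -0.09   0.104]
 [ 0.518 -0.078  0.104]
 [ 0.54  -0.173  0.104]]
px tcp [[276.8 192.8]
 [280.3 177.3]
 [273.3 202.1]]
t 21.73 tcp [ 0.5368 -0.0426  0.1838] j [ 0.32  0.53 -0.43  1.81  0.28  0.86 -0.23] F [-0.9  0.4 -0.8] op 0.05
.537,-.042,.052 turn [ 0.04 -0.   -0.  ] shift [ 0.01 -0.01  2.64]
```

```bash
python3 - <<'E'
from cups import *
t=cam('top'); print(terra(t,(188,140,262,225))); s=cam('scene')
for P in [(.637,.07,.091),(.537,-.046,.091),(.547,-.046,.091)]: print(P,proj(s,[P]).round(1),proj(t,[P]).round(1))
# scene: fit ellipse to dark mouth+rim; print rows profile down each cup's axis
for u in (275,313): print(u,[tuple(int(x) for x in s['color'][v,u]) for v in range(205,275,3)] if u==275 else [tuple(int(x) for x in s['color'][v,u]) for v in range(240,300,3)])
E
```

```text
[(array([0.6314, 0.0686]), 245.5, 3.3), (array([0.6602, 0.0106]), 197.0, 10.3)]
(0.637, 0.07, 0.091) [[312.5 255. ]] [[234.8 170.8]]
(0.537, -0.046, 0.091) [[275.4 214.7]] [[272.8 202.4]]
(0.547, -0.046, 0.091) [[274.6 217.7]] [[272.8 199.2]]
275 [(87, 47, 20), (88, 50, 20), (88, 41, 16), (65, 29, 8), (66, 30, 9), (67, 35, 17), (69, 35, 23), (119, 63, 26), (90, 46, 16), (85, 42, 12), (86, 44, 22), (88, 43, 19), (81, 41, 13), (101, 71, 61), (160, 152, 151), (164, 155, 154), (160, 152, 148), (161, 153, 152), (158, 150, 147), (150, 143, 142), (127, 119, 119), (101, 96, 95), (80, 77, 75), (94, 91, 88)]
313 [(157, 151, 149), (161, 152, 150), (160, 148, 146), (143, 87, 64), (87, 43, 14), (86, 43, 19), (85, 41, 22), (86, 41, 19), (98, 49, 14), (161, 88, 38), (88, 43, 14), (86, 43, 21), (85, 43, 19), (83, 40, 20), (85, 44, 30), (78, 68, 67), (78, 74, 74), (96, 91, 90), (102, 95, 96), (136, 129, 129)]
```

```bash
python3 - <<'E'
from cups import *
t=cam('top'); s=cam('scene')
print('scene edges far/near rim, base',onz(s,[(313,248.5),(313,268.5)],.091)[:,:2].round(4),onz(s,[(313,284)],.006)[:,:2].round(4))
print([(v,tuple(int(x) for x in t['color'][v,235])) for v in range(156,188)])
print([(u,tuple(int(x) for x in t['color'][168,u])) for u in range(222,250)])
E
```

```text
scene edges far/near rim, base [[0.6181 0.068 ]
 [0.6745 0.078 ]] [[0.6701 0.0827]]
[(156, (198, 198, 196)), (157, (198, 197, 196)), (158, (197, 195, 196)), (159, (196, 193, 192)), (160, (198, 185, 180)), (161, (187, 157, 143)), (162, (150, 110, 88)), (163, (103, 67, 45)), (164, (70, 40, 24)), (165, (63, 35, 17)), (166, (62, 33, 21)), (167, (62, 34, 16)), (168, (78, 42, 24)), (169, (104, 56, 33)), (170, (123, 66, 34)), (171, (134, 72, 41)), (172, (134, 73, 39)), (173, (138, 75, 42)), (174, (154, 90, 48)), (175, (181, 107, 59)), (176, (197, 119, 68)), (177, (201, 122, 70)), (178, (180, 108, 58)), (179, (137, 79, 44)), (180, (88, 50, 27)), (181, (63, 34, 15)), (182, (61, 32, 21)), (183, (64, 38, 26)), (184, (70, 49, 39)), (185, (88, 74, 72)), (186, (105, 100, 98)), (187, (111, 108, 109))]
[(222, (133, 131, 131)), (223, (169, 166, 164)), (224, (191, 180, 175)), (225, (186, 157, 144)), (226, (153, 112, 92)), (227, (109, 71, 49)), (228, (75, 42, 27)), (229, (62, 31, 19)), (230, (60, 32, 24)), (231, (60, 35, 20)), (232, (62, 32, 15)), (233, (66, 38, 20)), (234, (73, 40, 20)), (235, (78, 42, 24)), (236, (82, 44, 23)), (237, (83, 48, 30)), (238, (76, 42, 25)), (239, (69, 37, 22)), (240, (72, 38, 14)), (241, (102, 59, 33)), (242, (134, 82, 52)), (243, (138, 99, 80)), (244, (149, 136, 132)), (245, (181, 178, 177)), (246, (194, 193, 191)), (247, (175, 176, 174)), (248, (127, 126, 125)), (249, (67, 68, 68))]
```

The top-view mask dropped the bright far rim, which biased terracotta x by about 7 mm. Both views now agree on cups at (0.545,-0.045) and (0.642,0.0725). The second one is the one that was knocked aside. Retrying with the corrected x and full opening.

>>> jog_arm --steps '[[[0, 0, 0], [-0.05, 0.17, 0], 85], [[0, 0, 0], [-0.05, 0.17, 0], 85], [[0, 0, 0], [-0.05, 0.17, 0.8], 85], [[0, 0, 0], [-0.05, 0.17, 1.3], 85], [[0, 0, 0], [-0.05, 0.17, 1.7], 85]]'

```text
clock: 22.55
ee_pos: [0.5438, -0.0478, 0.0948]
tcp_rot: [-2.225, -2.216, 0.002]
ft_force: [0.2, 0.3, -0.6]
opening: 0.085
grasp_force: 0.0
```

```bash
python3 go.py .545,-.045,.052
```

```text
t 22.55 tcp [ 0.5438 -0.0478  0.0948] j [ 0.28  0.66 -0.37  1.87  0.35  0.68 -0.29] F [ 0.2  0.3 -0.6] op 0.085
.545,-.045,.052 turn [-0.01 -0.   -0.03] shift [0.06 0.03 0.86]
```

>>> jog_arm --steps '[[[0, 0, 0], [0.04, 0.03, 0.3], 85], [[0, 0, 0], [0.04, 0.03, 0.6], 85], [[0, 0, 0], [0.04, 0.03, 0.84], 85]]'

```text
clock: 22.92
ee_pos: [0.5459, -0.0457, 0.0536]
tcp_rot: [2.225, 2.217, 0.0]
ft_force: [0.3, 0.6, -0.4]
opening: 0.0851
grasp_force: 0.0
```

>>> jog_arm --steps '[[[0, 0, 0], [0, 0, 0], 50], [[0, 0, 0], [0, 0, 0], 50], [[0, 0, 0], [0, 0, 0], 50], [[0, 0, 0], [0, 0, 0], 50]]'

```text
clock: 23.42
ee_pos: [0.5462, -0.0457, 0.0549]
tcp_rot: [2.225, 2.217, 0.002]
ft_force: [0.1, 1.2, 1.4]
opening: 0.0578
grasp_force: 37.9
```

```bash
python3 go.py .42,.315,.18
```

```text
t 23.43 tcp [ 0.5462 -0.0457  0.0549] j [ 0.26  0.72 -0.33  1.89  0.39  0.6  -0.33] F [0.1 1.2 1.4] op 0.058
.42,.315,.18 turn [ 0.01 -0.   -0.03] shift [ 7.2  -2.55 -2.51]
```

>>> jog_arm --steps '[[[0, 0, 0], [0, 0, -0.8], 50], [[0, 0, 0], [0, 0, -1.8], 50], [[0, 0, 0], [0, 0, -2.6], 50], [[0, 0, 0], [0.8, -0.26, -2.6], 50], [[0, 0, 0], [1.8, -0.6, -2.6], 50]]'

```text
clock: 24.05
ee_pos: [0.516, 0.0438, 0.1847]
tcp_rot: [2.229, 2.212, 0.0]
ft_force: [0.4, 1.3, -1.9]
opening: 0.058
grasp_force: 38.9
```

>>> jog_arm --steps '[[[0, 0, 0], [1.1, -0.36, 0], 50], [[0, 0, 0], [2.2, -0.72, 0], 50], [[0, 0, 0], [3.3, -1.08, 0], 50], [[0, 0, 0], [4.4, -1.45, 0], 50], [[0, 0, 0], [5.1, -1.7, 0], 50]]'

```text
clock: 24.68
ee_pos: [0.4298, 0.3027, 0.1844]
tcp_rot: [-2.22, -2.221, -0.0]
ft_force: [1.3, 0.1, -1.8]
opening: 0.0581
grasp_force: 38.9
```

```bash
python3 go.py .428,.310,.055
```

```text
t 24.68 tcp [0.4298 0.3027 0.1844] j [-0.36  0.51 -0.44  1.83  0.28  0.86 -0.93] F [ 1.3  0.1 -1.8] op 0.058
.428,.310,.055 turn [-0.01 -0.01  0.  ] shift [ 0.14 -0.03  2.59]
```

>>> jog_arm --steps '[[[0, 0, 0], [0.18, -0.03, 0.8], 50], [[0, 0, 0], [0.18, -0.03, 1.7], 50], [[0, 0, 0], [0.18, -0.03, 2.3], 50], [[0, 0, 0], [0.18, -0.03, 2.54], 50], [[0, 0, 0], [0.18, -0.03, 2.56], 50]]'

```text
clock: 25.3
ee_pos: [0.4306, 0.3087, 0.0563]
tcp_rot: [-2.225, -2.217, 0.001]
ft_force: [1.3, 0.5, -1.8]
opening: 0.058
grasp_force: 38.9
```

>>> jog_arm --steps '[[[0, 0, 0], [0, 0, 0], 75], [[0, 0, 0], [0, 0, 0], 75], [[0, 0, 0], [0, 0, -0.6], 80], [[0, 0, 0], [0, 0, -1.6], 85], [[0, 0, 0], [0, 0, -2.3], 85]]'

```text
clock: 25.92
ee_pos: [0.4312, 0.3094, 0.1744]
tcp_rot: [2.225, 2.217, 0.006]
ft_force: [0.2, -0.0, -0.4]
opening: 0.0851
grasp_force: 0.0
```

```bash
python3 go.py .642,.0725,.17; python3 - <<'E'
from h import *
t=cam('top'); cv2.imwrite('pics/t9.png',cv2.resize(t['color'][120:290,100:310],None,fx=3.5,fy=3.5,interpolation=cv2.INTER_CUBIC)[:,:,::-1])
E
```

```text
t 25.93 tcp [0.4312 0.3094 0.1744] j [-0.37  0.53 -0.44  1.84  0.29  0.84 -0.96] F [ 0.2 -0.  -0.4] op 0.085
.642,.0725,.17 turn [ 0.02 -0.02 -0.03] shift [-4.72  4.23  0.09]
```

View pics/t9.png

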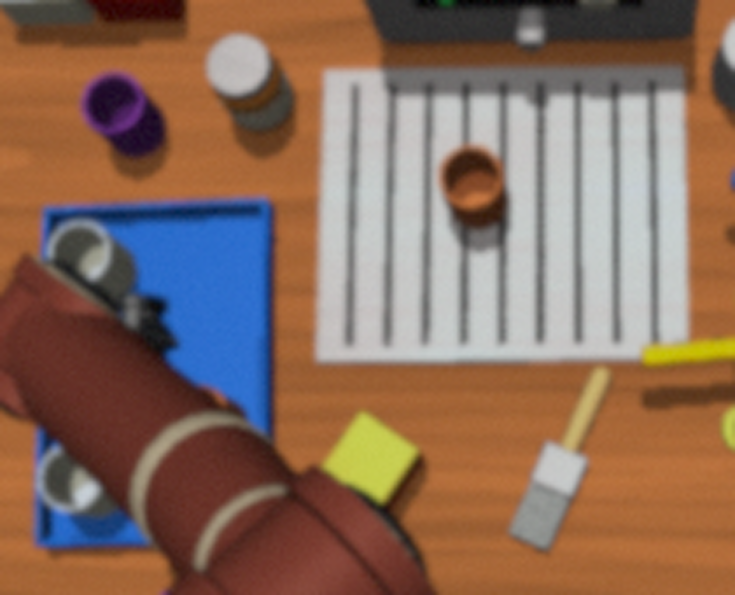

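The crop shows one cup left on the tray, with its rim centre at crop (472,180). The placed whites are in the crate at (83,255) and (75,480).

>>> jog_arm --steps '[[[0, 0, 0], [-0.7, 0.62, 0], 85], [[0, 0, 0], [-1.5, 1.32, 0], 85], [[0, 0, 0], [-2.35, 2.07, 0], 85], [[0, 0, 0], [-3.2, 2.82, 0], 85], [[0, 0, 0], [-4.05, 3.57, 0], 85]]'

```text
clock: 26.6
ee_pos: [0.6097, 0.1041, 0.1723]
tcp_rot: [2.225, 2.217, 0.003]
ft_force: [-0.1, 0.9, -0.1]
opening: 0.0847
grasp_force: 0.0
```

>>> jog_arm --steps '[[[0, 0, 0], [-0.6, 0.53, 0], 85], [[0, 0, 0], [-0.72, 0.63, 0], 85], [[0, 0, 0], [-0.72, 0.63, 0.7], 85], [[0, 0, 0], [-0.72, 0.63, 1.1], 85], [[0, 0, 0], [-0.72, 0.63, 1.5], 85]]'

```text
clock: 27.22
ee_pos: [0.6389, 0.0712, 0.0963]
tcp_rot: [-2.223, -2.219, -0.002]
ft_force: [-0.6, -0.3, 0.2]
opening: 0.0849
grasp_force: 0.0
```

```bash
python3 go.py .641,.0715,.054; python3 - <<'E'
from h import *
s=cam('scene'); cv2.imwrite('pics/s10.png',cv2.resize(s['color'][180:320,260:500],None,fx=3.2,fy=3.2,interpolation=cv2.INTER_CUBIC)[:,:,::-1])
E
```

```text
t 27.23 tcp [0.6389 0.0712 0.0963] j [ 0.08  0.78 -0.4   1.58  0.36  0.86 -0.45] F [-0.6 -0.3  0.2] op 0.085
.641,.0715,.054 turn [ 0.   -0.01 -0.01] shift [0.   0.04 0.85]
```

View pics/s10.png

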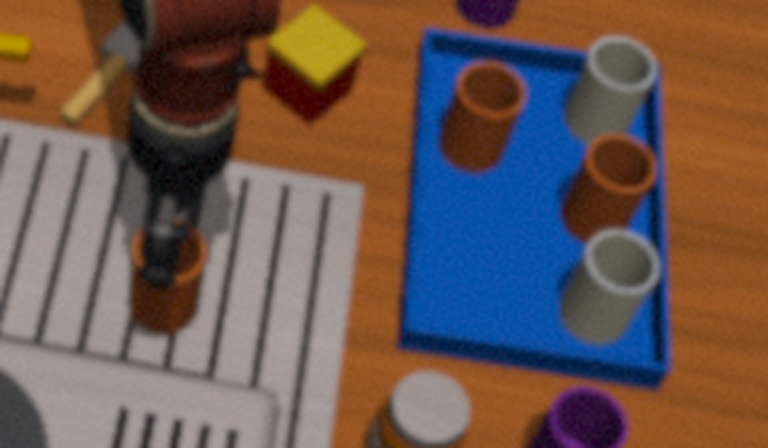

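Four cups are upright in the crate, and the last one at (165,275) is between the fingers. Next: descend, grasp, lift.

>>> jog_arm --steps '[[[0, 0, 0], [0, 0.04, 0.3], 85], [[0, 0, 0], [0, 0.04, 0.6], 85], [[0, 0, 0], [0, 0.04, 0.84], 85], [[0, 0, 0], [0, 0.04, 0.84], 50], [[0, 0, 0], [0, 0.04, 0.84], 50]]'

```text
clock: 27.9
ee_pos: [0.6424, 0.0697, 0.0549]
tcp_rot: [2.225, 2.217, 0.002]
ft_force: [0.3, -0.8, -1.4]
opening: 0.0566
grasp_force: 37.6
```

>>> jog_arm --steps '[[[0, 0, 0], [0, 0, 0], 50], [[0, 0, 0], [0, 0, 0], 50], [[0, 0, 0], [0, 0, -0.8], 50], [[0, 0, 0], [0, 0, -1.8], 50], [[0, 0, 0], [0, 0, -2.6], 50]]'

```text
clock: 28.52
ee_pos: [0.6417, 0.0695, 0.1862]
tcp_rot: [2.225, 2.217, 0.001]
ft_force: [0.6, 0.2, -2.7]
opening: 0.057
grasp_force: 38.6
```

```bash
python3 go.py .535,.310,.18
```

```text
t 28.52 tcp [0.6417 0.0695 0.1862] j [ 0.1   0.68 -0.43  1.49  0.31  1.04 -0.41] F [ 0.6  0.2 -2.7] op 0.057
.535,.310,.18 turn [ 0.01 -0.   -0.02] shift [ 4.8  -2.15  0.12]
```

>>> jog_arm --steps '[[[0, 0, 0], [0.8, -0.33, 0], 50], [[0, 0, 0], [1.85, -0.75, 0], 50], [[0, 0, 0], [2.9, -1.18, 0], 50], [[0, 0, 0], [3.95, -1.6, 0], 50], [[0, 0, 0], [4.8, -1.95, 0], 50]]'

```text
clock: 29.15
ee_pos: [0.5432, 0.3123, 0.1843]
tcp_rot: [-2.222, -2.219, 0.0]
ft_force: [-0.2, -0.1, -2.7]
opening: 0.0566
grasp_force: 38.6
```

>>> jog_arm --steps '[[[0, 0, 0], [0, 0, 0.3], 50], [[0, 0, 0], [0, 0, 1.2], 50], [[0, 0, 0], [0, 0, 2.0], 50], [[0, 0, 0], [0, 0, 2.4], 50], [[0, 0, 0], [0, 0, 2.56], 50]]'

```text
clock: 29.78
ee_pos: [0.5446, 0.3077, 0.0544]
tcp_rot: [2.227, 2.216, -0.007]
ft_force: [-2.8, -9.0, 28.5]
opening: 0.0566
grasp_force: 41.9
```

```bash
python3 go.py .545,.310,.055
```

```text
t 29.77 tcp [0.5446 0.3077 0.0544] j [-0.34  0.81 -0.36  1.66  0.39  0.75 -0.89] F [-2.8 -9.  28.5] op 0.057
.545,.310,.055 turn [-0.02  0.02 -0.03] shift [ 0.05  0.01 -0.01]
```

>>> jog_arm --steps '[[[0, 0, 0], [0, 0, -0.05], 75], [[0, 0, 0], [0, 0, -0.05], 75], [[0, 0, 0], [0, 0, -0.6], 80], [[0, 0, 0], [0, 0, -1.6], 85], [[0, 0, 0], [0, 0, -2.4], 85]]'

```text
clock: 30.4
ee_pos: [0.5458, 0.3105, 0.1798]
tcp_rot: [2.225, 2.217, 0.007]
ft_force: [-0.1, -0.6, 0.1]
opening: 0.0853
grasp_force: 0.0
```

>>> jog_arm --steps '[[[0, 0, 0], [-0.8, 0, 0], 50], [[0, 0, 0], [-1.9, -0.05, 0], 0], [[0, 0, 0], [-3.0, -0.1, 0], 0], [[0, 0, 0], [-4.1, -0.15, 0], 0], [[0, 0, 0], [-5.2, -0.2, 0], 0]]'

```text
clock: 31.02
ee_pos: [0.5347, 0.0483, 0.1779]
tcp_rot: [2.223, 2.216, 0.004]
ft_force: [1.9, 0.6, -0.2]
opening: -0.0001
grasp_force: 0.0
```

>>> jog_arm --steps '[[[0, 0, 0], [-1.1, -0.05, 0], 0], [[0, 0, 0], [-2.2, -0.1, 0], 0], [[0, 0, 0], [-3.0, -0.1, 0], 0], [[0, 0, 0], [-3.16, -0.1, 0], 0]]'

```text
clock: 31.52
ee_pos: [0.5287, -0.1124, 0.1773]
tcp_rot: [2.23, 2.208, -0.001]
ft_force: [-0.4, 1.4, 0.8]
opening: 0.0
grasp_force: 0.0
```

```bash
python3 go.py .530,-.109,.083; python3 - <<'E'
from h import *
s=cam('scene'); cv2.imwrite('pics/s11.png',cv2.resize(s['color'][140:330,150:490],None,fx=2.3,fy=2.3,interpolation=cv2.INTER_CUBIC)[:,:,::-1])
E
```

```text
t 31.52 tcp [ 0.5287 -0.1124  0.1773] j [ 0.47  0.54 -0.45  1.8   0.3   0.86 -0.14] F [-0.4  1.4  0.8] op 0.0
.530,-.109,.083 turn [ 0.01  0.02 -0.07] shift [0.07 0.02 1.89]
```

View pics/s11.png

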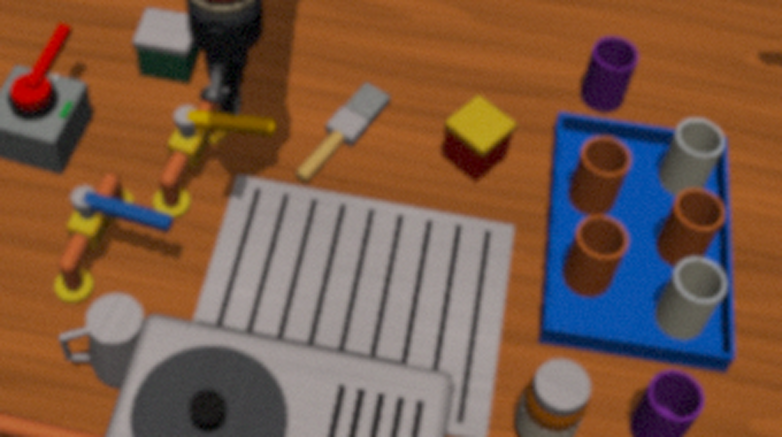

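All five cups stand upright in the crate and the tray is empty. The red handle is at its off mark and the blue lever lies across its pipe. The yellow lever at (230,120) is still shut, so I open it now.

>>> jog_arm --steps '[[[0, 0, 0], [0.04, 0.04, 0.9], 0], [[0, 0, 0], [0.04, 0.04, 1.8], 0], [[0, 0, 0], [0.04, 0.04, 1.9], 0]]'

```text
clock: 31.95
ee_pos: [0.5289, -0.1038, 0.0796]
tcp_rot: [-2.218, -2.218, 0.003]
ft_force: [-0.4, -0.1, 0.4]
opening: 0.0
grasp_force: 0.0
```

```bash
python3 arc.py .484 -.182 93 193 11 1
```

```text
[ 0.5289 -0.1038  0.0796]
93 [ 0.504 -0.106  0.08 ] [-0.04 -0.51  0.  ]
103 [ 0.49  -0.104  0.08 ] [ 0.   -0.78  0.  ]
113 [ 0.476 -0.104  0.08 ] [ 0.   -1.05  0.01]
123 [ 0.463 -0.106  0.08 ] [-0.05 -1.32  0.01]
133 [ 0.45  -0.111  0.08 ] [-0.15 -1.58  0.01]
143 [ 0.438 -0.118  0.08 ] [-0.29 -1.81  0.01]
153 [ 0.428 -0.127  0.08 ] [-0.46 -2.02  0.01]
163 [ 0.419 -0.138  0.08 ] [-0.68 -2.19  0.01]
173 [ 0.412 -0.151  0.08 ] [-0.95 -2.33  0.01]
183 [ 0.408 -0.165  0.08 ] [-1.23 -2.42  0.01]
193 [ 0.406 -0.177  0.08 ] [-1.46 -2.46  0.01]
```

>>> jog_arm --steps '[[[0, 0, 0], [-0.04, -0.5, 0], 0], [[0, 0, 0], [-0.02, -0.9, 0], 0], [[0, 0, 0], [-0.05, -1.3, 0], 0], [[0, 0, 0], [-0.2, -1.7, 0], 0], [[0, 0, 0], [-0.46, -2.02, 0], 0]]'

```text
clock: 32.58
ee_pos: [0.4363, -0.1267, 0.0846]
tcp_rot: [2.213, 2.215, 0.019]
ft_force: [6.7, 2.4, -0.7]
opening: 0.0001
grasp_force: 2.6
```

>>> jog_arm --steps '[[[0, 0, 0], [-0.2, -0.17, 0], 0], [[0, 0, 0], [-0.47, -0.31, 0], 0], [[0, 0, 0], [-0.76, -0.4, 0], 0], [[0, 0, 0], [-0.88, -0.41, 0], 0], [[0, 0, 0], [-0.9, -0.41, 0], 0]]'

```text
clock: 33.2
ee_pos: [0.4191, -0.1499, 0.084]
tcp_rot: [-2.196, -2.239, -0.054]
ft_force: [10.3, 46.9, 3.1]
opening: -0.0
grasp_force: 23.8
```

```bash
python3 go.py; python3 arc.py .484 -.182 173 193 3 1
```

```text
t 33.2 tcp [ 0.4191 -0.1499  0.084 ] j [ 0.61  0.57 -0.42  2.15  0.42  0.48 -0.11] F [10.3 46.9  3.1] op -0.0
[ 0.4191 -0.1499  0.084 ]
173 [ 0.412 -0.151  0.084] [-0.03 -0.14 -0.  ]
183 [ 0.408 -0.165  0.084] [-0.3  -0.23 -0.01]
193 [ 0.406 -0.177  0.084] [-0.53 -0.28 -0.02]
```

>>> jog_arm --steps '[[[0, 0, 0], [0.6, 0, 0], 0], [[0, 0, 0], [0.9, 0, -0.8], 0], [[0, 0, 0], [1.5, 0.3, -1.8], 0], [[0, 0, 0], [2.5, 0.6, -2.0], 0], [[0, 0, 0], [3.5, 1.0, -2.0], 0]]'

```text
clock: 33.83
ee_pos: [0.4608, 0.0028, 0.1844]
tcp_rot: [2.223, 2.214, 0.005]
ft_force: [0.6, 0.2, -0.9]
opening: -0.0001
grasp_force: 0.0
```

```bash
cat > lev.py <<'E'
from h import *
def lever(c,lo,hi,box,hub,z=.104):
    k=cv2.inRange(cv2.cvtColor(c['color'],cv2.COLOR_RGB2HSV),np.array(lo),np.array(hi)); m=np.zeros_like(k); x0,y0,x1,y1=box; m[y0:y1,x0:x1]=k[y0:y1,x0:x1]
    n,l,st,_=cv2.connectedComponentsWithStats(m); out=[]
    for i in range(1,n):
        if st[i,4]<40: continue
        P=onz(c,np.argwhere(l==i)[:,::-1],z)[:,:2]; w,v=np.linalg.eigh(np.cov(P.T)); d=v[:,1]; g=P.mean(0)
        if (g-hub)@d<0: d=-d
        out.append((st[i,4],g.round(3).tolist(),'heading',round(np.degrees(np.arctan2(d[1],d[0])),1),'len',round(float(np.ptp(P@d)),3),'wid',round(float(np.ptp(P@v[:,0])),3)))
    return out
t=cam('top'); s=cam('scene')
print('yellow top',lever(t,(24,200,90),(34,255,255),(280,190,335,260),np.array([.484,-.182])))
print('yellow scene',lever(s,(24,180,70),(34,255,255),(190,140,290,240),np.array([.484,-.182])))
print('blue top',lever(t,(100,120,60),(125,255,255),(300,150,360,215),np.array([.622,-.26])))
print('red top',lever(t,(0,190,100),(6,255,255),(340,200,405,262),np.array([.478,-.372])))
q=cv2.imread('pics/top0.png')[:,:,::-1]; t['color']=q; print('yellow start',lever(t,(24,200,90),(34,255,255),(280,190,335,260),np.array([.484,-.182])))
print('blue start',lever(t,(100,120,60),(125,255,255),(320,150,360,215),np.array([.622,-.26])))
E
python3 lev.py; python3 go.py
```

```text
yellow top [(np.int32(170), [0.43, -0.172], 'heading', np.float64(171.7), 'len', 0.094, 'wid', 0.018)]
yellow scene [(np.int32(90), [0.442, -0.173], 'heading', np.float64(172.3), 'len', 0.093, 'wid', 0.01), (np.int32(49), [0.53, -0.171], 'heading', np.float64(90.9), 'len', 0.027, 'wid', 0.019), (np.int32(61), [0.616, -0.16], 'heading', np.float64(97.3), 'len', 0.034, 'wid', 0.026)]
blue top [(np.int32(127), [0.626, -0.206], 'heading', np.float64(84.3), 'len', 0.095, 'wid', 0.013)]
red top [(np.int32(313), [0.449, -0.371], 'heading', np.float64(176.9), 'len', 0.121, 'wid', 0.043)]
yellow start [(np.int32(147), [0.48, -0.128], 'heading', np.float64(96.9), 'len', 0.094, 'wid', 0.016)]
blue start [(np.int32(140), [0.569, -0.243], 'heading', np.float64(163.8), 'len', 0.1, 'wid', 0.015)]
t 33.92 tcp [0.462  0.0093 0.1841] j [ 0.3   0.43 -0.51  2.    0.29  0.77 -0.37] F [-0.5 -1.1  0.6] op 0.0
```

```bash
python3 - <<'E'
from h import *
t=cam('top'); s=cam('scene')
for nm,c,img,boxes in [('top',t,'top0',{'dr':(300,192,332,252),'su':(328,152,356,212)}),('scene',s,'scene0',{'dr':(212,172,262,240),'su':(165,215,218,275)})]:
    im=cv2.imread(f'pics/{img}.png'); h=cv2.cvtColor(im,cv2.COLOR_BGR2HSV)
    for n,(x0,y0,x1,y1) in boxes.items():
        cop=cv2.inRange(h,np.array((6,130,110)),np.array((14,210,255))); y=cv2.inRange(h,np.array((22,120,90)),np.array((34,255,255)))
        for lab,k,z in (('yel',y,0.003),):
            m=np.zeros_like(k); m[y0:y1,x0:x1]=k[y0:y1,x0:x1]
            nn,l,st,ce=cv2.connectedComponentsWithStats(m)
            for i in range(1,nn):
                if st[i,4]>12: print(nm,n,lab,st[i].tolist(),ce[i].round(1),onz(c,[ce[i]],z)[0,:2].round(4), 'bbox ctr',onz(c,[st[i,:2]+st[i,2:4]/2-.5],z)[0,:2].round(4))
E
```

```text
top dr yel [311, 199, 6, 12, 44] [313.  204.1] [ 0.5486 -0.1747] bbox ctr [ 0.5472 -0.1761]
top dr yel [322, 202, 3, 9, 22] [322.8 205.6] [ 0.5434 -0.2061] bbox ctr [ 0.5421 -0.2066]
top dr yel [300, 212, 17, 11, 114] [308.4 218.8] [ 0.5009 -0.1589] bbox ctr [ 0.5066 -0.1576]
top dr yel [311, 225, 11, 4, 31] [316.1 226.4] [ 0.4762 -0.183 ] bbox ctr [ 0.4757 -0.1825]
top dr yel [306, 236, 6, 13, 55] [308.6 242.3] [ 0.4252 -0.1579] bbox ctr [ 0.4263 -0.1576]
top dr yel [316, 239, 5, 9, 28] [317.7 243.2] [ 0.4222 -0.1868] bbox ctr [ 0.4228 -0.1877]
top su yel [334, 158, 5, 26, 77] [336.2 167.7] [ 0.6693 -0.2536] bbox ctr [ 0.6599 -0.2525]
top su yel [340, 198, 5, 8, 26] [342.2 201.2] [ 0.5573 -0.2692] bbox ctr [ 0.5564 -0.2685]
scene dr yel [232, 188, 30, 14, 210] [246.5 193. ] [ 0.4168 -0.1588] bbox ctr [ 0.422  -0.1575]
scene dr yel [224, 197, 14, 10, 91] [230.5 201.4] [ 0.4566 -0.1964] bbox ctr [ 0.457  -0.1961]
scene dr yel [217, 223, 15, 11, 104] [224.2 228.8] [ 0.553  -0.1877] bbox ctr [ 0.5504 -0.1889]
scene su yel [180, 227, 18, 15, 127] [188.2 235.4] [ 0.5961 -0.2785] bbox ctr [ 0.5914 -0.2792]
scene su yel [200, 226, 8, 9, 41] [203.9 230.4] [ 0.5704 -0.2413] bbox ctr [ 0.5694 -0.2426]
scene su yel [174, 258, 17, 13, 118] [181.8 265.3] [ 0.6904 -0.2651] bbox ctr [ 0.6865 -0.266 ]
```

By the pipe feet, the drain should stop open at 171.6° and the lever reads 172°. The supply should stop shut at about 85.5° and reads 84.3°. The isolator is at its off mark. The arm is clear, so I hand the job in.

>>> jog_arm --steps '[[[0, 0, 0], [0, 0, -0.3], 0], [[0, 0, 0], [0, 0, -0.3], 0], [[0, 0, 0], [0, 0, -0.3], 0]]'

```text
clock: 34.4
ee_pos: [0.4589, -0.0, 0.1962]
tcp_rot: [-2.227, -2.215, 0.002]
ft_force: [0.2, -0.1, 0.0]
opening: 0.0002
grasp_force: 0.0
```

```bash
python3 -c "
from h import *
print(r.sense()['ft_force'].round(1)); print(r.sign_off())"
```

```text
[ 0.2 -0.1  0. ]
the job is handed in; nothing more can be done
None
```

I handed the job in at 34 s: isolator off, supply valve shut, all five cups upright in the wash crate, then the drain valve opened, with no tin, jar, jug or brush seen to move (no verdict was returned).

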